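Reset the tripped battery backup

TASK

The battery backup on the desk has tripped. Move the one thing that stands in front of its flap out of the way and stand it upright on the desk, pull the flap all the way down, press the plunger inside fully down to its stop and let it come back up, then push the flap up until it is fully closed. Leave the other two loose things where they stand, tip nothing over, and let neither the flap nor its unit touch any of these things.

Things in the scene. Friction and masses are not known exactly. Their poses are not given: they have to be found in the camera images.
- backup_unit: grey battery backup unit fixed to the desk, x -66 to +92, y +-100, z to 200 mm: a hood over a recess (176 mm wide) closed by a flap on its -x side. Origin on the desk, below the top of the plunger head; z up. Front lip of the hood: x +12, z 186 to 200 mm. The open flap with its handle reaches to x -217 mm and down to z 20 mm
- flap (a joint): bottom-hinged flap, rad: 0 closed (panel leaning back 25 degrees from vertical, held shut by its weight), grows as it comes down, stop at 1.8 (panel 12 degrees above level). Past upright (0.44) it sinks open slowly by itself, before that it sinks shut
- flap_hinge (a point): middle of the flap's hinge axis (along the unit's y), at x -60, z 40 mm of the unit
- flap_handle (a point): middle of the flap's steel handle: a round bar 10 mm thick, 110 mm long along the unit's y, 40 mm off the outer face and 123 mm up the panel from the hinge (36 mm clear between bar and panel). Site frame: z up the panel, -x out of its outer face
- flap_edge (a point): middle of the flap's free edge, 157 mm from the hinge; the panel is 172 mm wide and 8 mm thick. Same axes as flap_handle
- plunger_top (a point): centre of the top of the black round plunger head (44 mm across, 8 mm thick) in the recess under the hood; its z axis points out along the plunger's axis, leaning 26 degrees from vertical toward the flap side
- plunger (a joint): travel of the plunger along its axis, m: 0 up, 0.014 at its stop; a spring (about 8 N at the stop) brings it back up
- card_holder: wooden card stand with a white block of cards, loose, 40 x 100 x 52 mm, long along its y; origin at the centre of its underside. The cards fill x -12 to +8 mm up to z 52; the wooden back fills x +12 to +16 mm up to z 38, so across x at z 20 to 38 it measures 28 mm, centred at x +2; a low lip to z 18 at x -16
- tape_dispenser: black weighted tape dispenser with a roll of tape, loose, 50 x 155 x 80 mm, long along its y; origin at the centre of its underside. Best gripped across x (50 mm) at y +22 mm, where the cheeks of the roll stand up to z 52
- glue_stick: white glue stick standing on end, loose, 28 mm across and 91 mm tall; origin at the centre of its underside
There are look-alikes about, which are no part of the job. Of the things that look like the glue_stick, take the one that is farthest from the robot's base at the start.

How it is judged:
On the way, in this order (a step that is already met when the one before it is completed fails the run):
1. the flap is pulled fully down (value of joint flap above 1.72 rad), for 0.2 s.
2. the plunger is pressed to its stop (value of joint plunger above 0.0125 m), for 0.2 s.
At the end, for the whole second after the job is handed in: The flap is closed (within 0.06 rad), the plunger is back up (within 3 mm), and the card stand, tape dispenser and glue stick stand upright (within 0.15 rad) and at rest on the desk (value of joint flap below 0.06 rad and value of joint plunger below 0.003 m and angle between each of card_holder, tape_dispenser, glue_stick's own z axis and vertical below 0.15 rad and height (world z) of each of card_holder, tape_dispenser, glue_stick below 0.012 m and linear speed of each of card_holder, tape_dispenser, glue_stick below 0.03 m/s); the robot touches nothing.
It fails at once if a loose thing tips over (0.6 rad) (angle between any of card_holder, tape_dispenser, glue_stick's own z axis and vertical above 0.6 rad).
It fails at once if more than one of the three loose things is moved (over 30 mm) (distance of each of card_holder, tape_dispenser from where it was at the start of the episode above 0.03 m or distance of each of card_holder, glue_stick from where it was at the start of the episode above 0.03 m or distance of each of tape_dispenser, glue_stick from where it was at the start of the episode above 0.03 m).
It fails at once if the flap or the unit touches a loose thing (over 0.5 N) (contact force between backup_unit and card_holder above 0.5 N or contact force between backup_unit and tape_dispenser above 0.5 N or contact force between backup_unit and glue_stick above 0.5 N).
It also fails if it takes over 72 s, if anything falls off the work surface, if the arm or the gripper's body presses on something with over 40 N, if the wrist force passes 120 N, or if a joint passes its speed limit or range.

ROBOT

A 6-joint arm with a two-finger parallel gripper is mounted at the origin on a cart in front of the work surface, level with it; the furniture and walls round the work are solid. World frame = base frame: x ahead of the robot, y to its left, z up, the work surface at z = 0. Lengths are in m, angles in rad, forces in N, time in s.
With the tool pointing down it reaches from about 0.3 to 0.85 m from the base axis. Payload 4.2 kg.
Tool frame: the origin (TCP) lies on the centre line of the jaws, within the pads' length; the fingertips stand 14 mm ahead of it and the grasp point (between the pads) lies 5 mm behind it; z points along the fingers, y is the line along which they close (so a half turn about z gives the same grasp; the last joint's range is limited). The gripper opens to 91 mm and grips with 3 to 60 N. Pads are 32 mm wide; open, the fingers measure 118 mm over their backs; the gripper's body (76 mm by 178 mm) begins 60 mm behind the grasp point.
Start: joints at [-1.123, 0.32, 1.565, -0, 1.257, -0.02], TCP at [0.259, -0.513, 0.2] pointing down, gripper open.
Joint ranges: [-3.11, 3.11], [-0.84, 2.01], [0.21, 2.61], [-1.34, 4.49], [0.05, 2.63], [-2.56, 2.56]. Speed limits (rad/s): [2.57, 2.57, 3.14, 3.14, 3.14, 3.14].

INTERFACE

Orientations are given as a unit quaternion [x, y, z, w].
In Python, from bench import state, get_image, close_job, masks_of, mark_of gives the robot as it stands.
- The arm moves only by the tool servo_tool, never from a script. Its argument "increments" is a list of rows, each an object of numbers: "tx", "ty", "tz": the shift along the tool's x, y, z scaled (see below); "rx", "ry", "rz": the turn, a rotation vector about the tool's x, y, z scaled (see below); "jaw": the opening, from 0 (shut) to 1 (fully open). A call has 1 to 5 rows; each row is the pose to reach, as a shift and turn from the pose commanded when the call began, along the tool's axes at that moment; what a row does not reach only later rows make up. The controller multiplies each number of a shift by 0.2 m and each number of a turn by 120 degrees. A row lasts 1/12 s, in which the tool goes at most 41.7 mm and 7.16 degrees, less where a joint would pass 70% of its speed; a pose out of reach is approached as far as the arm can. A call with a number of a shift or a turn outside -1 to 1 is refused whole. A call with a gripper value outside its range is refused whole. The fingers move at their own pace and stop on an object; the grip force is fixed at half the most. Time passes only in rows, so rows that repeat a pose let the fingers close. It gives the time, the measured TCP pose, the force, the opening and the grip force at its end, in the units of the state.
- state(): the state, without advancing time (a new reading comes with each control period).
- get_image(name): name is "side" or "top"; returns a dict with "pixels" (384x512x3 uint8, blue, green, red), "fx", "fy", "cx", "cy" (pixels), "cam_to_world" (4x4, takes a point from camera to world coordinates). Camera axes: x right, y down, z forward; pixel columns grow to the right and rows downward; lengths in m; the calibration is good to about 2 mm. A picture is of the moment at which its call begins. There is no depth.
- close_job(): hands the job in; it is judged then, once.
Trained networks look in a picture, given as the dict that the camera call returned (one of the last four; its "shot" number tells which), for a name from the list of things; names that differ only in an ending like _2 or _b are one class to them, and where a whole thing is asked for, a point or a joint stands for the part that bears it (a point fixed in the world has none). Each returns a list of dicts, best first, with "conf" (0 to 1); they miss things now and then, are a little off and sometimes report something else, mostly with a low value. They report only what shows in the picture. A call takes as long as a camera call. They do not tell look-alikes from the thing itself.
- masks_of(picture, thing): "region" (384x512 bool, what is visible of it) and "bbox" ([centre column, centre row, width, height] in pixels, round what is visible of it).
- mark_of(picture, thing): "point" ([column, row] in pixels: a listed point, or the origin of a listed thing).
The state is a dict: "time": time; "joint_pos": joint angles; "qvel": joint speeds; "joint_torque": joint torques, N m; "tool_pos": TCP position; "tcp_rot": TCP orientation; "force": force on the tool from outside, world axes, zero at the start; "torque": the same for the moment, N m; "finger_gap": finger opening in m; "grasp_force": force on a finger pad.
Only numpy, scipy, OpenCV 4.12 (cv2) and the standard library are available. Lean on these libraries where they do the work, as an engineer would, in place of code of your own. Each camera call takes 0.05 s, during which the arm holds its last target. There are 200 camera calls.

## Working session

There is one attempt and no reset: what is moved stays moved. The work goes in short steps, Python scripts to look and compute and a tool call to move; the robot and the scene stay as the last step left them, time stands still between calls to the robot, and variables do not carry over. Pictures are saved under pics/ and viewed, at most 13 in all, crops included, and the job is handed in when it is done.

Besides the shell and the picture viewer there is one more tool, called after ">>>" by a JSON object that holds its "api" and its "payload", one argument or row to a line. servo_tool: Moves the arm, as the interface text tells. Its arguments: {"type":"object","properties":{"increments":{"type":"array","items":{"type":"object","properties":{"tx":{"type":"number"},"ty":{"type":"number"},"tz":{"type":"number"},"rx":{"type":"number"},"ry":{"type":"number"},"rz":{"type":"number"},"jaw":{"type":"number"}}}}},"required":["increments"]}

```bash
ls; mkdir -p pics; cat > h.py <<'E'
import numpy as np, cv2
from bench import *
from scipy.spatial.transform import Rotation as R
def ray(im,p):
    T=np.array(im["cam_to_world"]); d=T[:3,:3]@np.array([(p[0]-im["cx"])/im["fx"],(p[1]-im["cy"])/im["fy"],1]); return T[:3,3],d/np.linalg.norm(d)
def atz(im,p,z):
    o,d=ray(im,p); return o+d*(z-o[2])/d[2]
def proj(im,P):
    T=np.linalg.inv(np.array(im["cam_to_world"])); q=T[:3,:3]@np.asarray(P)+T[:3,3]; return [im["cx"]+im["fx"]*q[0]/q[2],im["cy"]+im["fy"]*q[1]/q[2]]
def tri(i1,p1,i2,p2):
    A=[];b=[]
    M=np.zeros((3,3));v=np.zeros(3);rs=[ray(i1,p1),ray(i2,p2)]
    for o,d in rs:
        Q=np.eye(3)-np.outer(d,d);M+=Q;v+=Q@o
    x=np.linalg.solve(M,v); return x,[np.linalg.norm((np.eye(3)-np.outer(d,d))@(x-o)) for o,d in rs][0]*2
E
python3 - <<'E'
from h import *
np.set_printoptions(precision=4,suppress=True)
I={}
for n in("top","side"):
    I[n]=get_image(n)
    cv2.imwrite(f"pics/{n}0.png",I[n]["pixels"]); print(n,np.array(I[n]["cam_to_world"])[:3].tolist(),I[n]["fx"])
for t in["backup_unit","flap_hinge","flap_handle","flap_edge","plunger_top","card_holder","tape_dispenser","glue_stick"]:
    for n in I:
        for m in mark_of(I[n],t): 
            print(t,n,"%.2f"%m["conf"],np.round(m["point"],1),atz(I[n],m["point"],0.0))
        if t in("card_holder","tape_dispenser","glue_stick"):
            for m in masks_of(I[n],t): print("   mask",n,"%.2f"%m["conf"],np.round(m["bbox"]))
E
```

```text
pics
top [[-0.005644416812205138, -0.9822622913176375, 0.1874271368139494, 0.29515975232508934], [-0.9999813351630439, 0.005982735452730247, 0.0012394361777559855, 0.04924405283950119], [-0.002338778396125108, -0.18741664262260024, -0.9822777266046943, 1.494562147131745]] 458.24114660369435
side [[-0.9999830129473473, -0.005814908166663642, 0.00040082385016666837, 0.5453236072408176], [-0.003916488850595402, 0.6193991103887322, -0.7850664960146563, 1.0675237199368772], [0.004316819642833814, -0.7850547298708929, -0.6194113626464328, 0.9413150324260684]] 462.2062901675751
backup_unit top 0.72 [266.9 170.6] [0.676  0.0256 0.    ]
backup_unit side 0.57 [218.1 218.7] [0.6566 0.0145 0.    ]
flap_hinge top 0.61 [268.4 185.3] [0.6254 0.0211 0.    ]
flap_hinge side 0.93 [234.3 212. ] [ 0.6084 -0.017   0.    ]
flap_handle top 0.88 [270.2 173.2] [0.6669 0.0146 0.    ]
flap_handle side 0.64 [223. 172.] [ 0.6556 -0.2277  0.    ]
flap_edge top 0.55 [270.1 155.7] [0.7278 0.0144 0.    ]
flap_edge side 0.97 [208.4 168.9] [ 0.7077 -0.2456  0.    ]
plunger_top side 0.56 [212.9 197. ] [ 0.6803 -0.0902 
[... 602 characters left out ...]
 top 0.52 [302.2 261.6] [ 0.3721 -0.0859  0.    ]
glue_stick top 0.41 [253.5 265.7] [0.3599 0.0716 0.    ]
   mask top 0.64 [305. 258.  14.   6.]
   mask top 0.60 [254. 264.  10.   7.]
   mask top 0.59 [284. 264.  13.  12.]
   mask top 0.17 [270. 172.  64.  37.]
glue_stick side 0.74 [271.3 217.4] [0.4942 0.0071 0.    ]
glue_stick side 0.73 [317.1 233.2] [0.361  0.0759 0.    ]
glue_stick side 0.71 [316.8 210.4] [ 0.3514 -0.0269  0.    ]
glue_stick side 0.49 [306.9 198.4] [ 0.3773 -0.0859  0.    ]
   mask side 0.68 [276. 206.  12.  28.]
   mask side 0.62 [315. 199.  10.  28.]
   mask side 0.59 [309. 186.  12.  23.]
   mask side 0.48 [320. 221.  14.  30.]
   mask side 0.44 [224. 195.  32.  78.]
```

```bash
python3 - <<'E'
import cv2,numpy as np
a=cv2.imread("pics/top0.png")[130:290,170:370];b=cv2.imread("pics/side0.png")[140:300,180:380]
cv2.imwrite("pics/v0.png",np.hstack([cv2.resize(x,(400,320),interpolation=2) for x in(a,b)]))
E
```

```text
(no output)
```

View pics/v0.png

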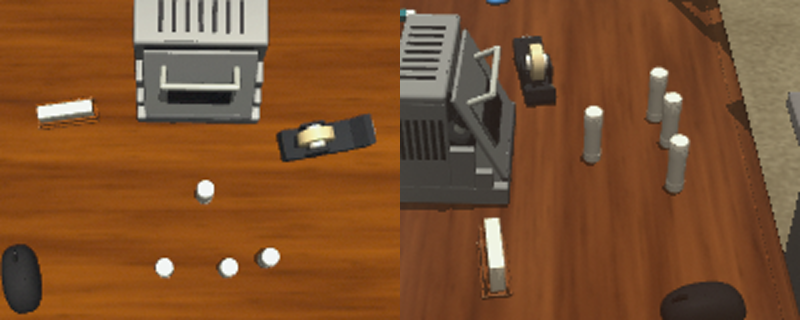

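```bash
python3 - <<'E'
from h import *
from scipy.optimize import least_squares
np.set_printoptions(precision=4,suppress=True)
I={n:get_image(n) for n in("top","side")}
print("glue",atz(I["top"],[272.5,223.5],.091),atz(I["side"],[276.5,195.5],.091),atz(I["side"],[275.5,219],0))
for p in [(272.5,260),(285,263),(304,258),(252,263)]: print(atz(I["top"],p,.091)[:2])
c,s=np.cos(np.radians(25)),np.sin(np.radians(25))
def up(u,o): return np.array([-.06+u*s-o*c,0,.04+u*c+o*s])  # o: out
pts={"backup_unit":[0,0,0],"flap_hinge":[-.06,0,.04],"flap_handle":up(.123,.04),"flap_edge":up(.157,0)}
print(pts)
obs=[]
for k in pts:
    for n in I:
        for m in mark_of(I[n],k)[:1]: obs.append((k,n,m["point"],m["conf"]))
def W(v,P): return R.from_euler("z",v[2]).apply(P)+[v[0],v[1],0]
def f(v): return np.concatenate([(np.array(proj(I[n],W(v,pts[k])))-p) for k,n,p,c in obs])
r=least_squares(f,[.67,.02,0],loss="soft_l1");print(r.x,np.round(f(r.x).reshape(-1,2),1).tolist())
# overlay
out=[]
for n,(x0,y0) in(("top",(200,120)),("side",(160,130))):
    im=I[n]["pixels"].copy()[y0:y0+120,x0:x0+130];im=cv2.resize(im,None,fx=3,fy=3,interpolation=2)
    def L(a,b,col=(0,0,255)):
        q=[tuple(int(round(3*(u-w)+1)) for u,w in zip(proj(I[n],W(r.x,P)),(x0,y0))) for P in(a,b)];cv2.line(im,*q,col,1)
    for y in(-.1,.1):
        L([.012,y,.2],[.092,y,.2]);L([-.066,y,0],[.092,y,0])
    L([.012,-.1,.2],[.012,.1,.2]);L([.092,-.1,.2],[.092,.1,.2]);L([-.066,-.1,0],[-.066,.1,0])
    h=up(.123,.04);L(h+[0,-.055,0],h+[0,.055,0],(0,255,0))
    e=up(.157,0);L(e+[0,-.086,0],e+[0,.086,0],(255,255,0))
    out.append(im)
cv2.imwrite("pics/v1.png",np.hstack(out))
for t in("card_holder","tape_dispenser"):
    for n in I:
        g=masks_of(I[n],t)
        if g:
            ys,xs=np.nonzero(g[0]["region"]);print(t,n,cv2.minAreaRect(np.c_[xs,ys].astype(np.float32)))
E
```

```text
glue [0.4846 0.0112 0.091 ] [0.4815 0.013  0.091 ] [ 0.4816  0.0144 -0.    ]
[0.3727 0.0125]
[ 0.3635 -0.0254]
[ 0.3782 -0.0834]
[0.3641 0.0748]
{'backup_unit': [0, 0, 0], 'flap_hinge': [-0.06, 0, 0.04], 'flap_handle': array([-0.0443,  0.    ,  0.1684]), 'flap_edge': array([0.0064, 0.    , 0.1823])}
[ 0.6704  0.0165 -0.192 ] [[0.1, 0.1], [0.6, 2.5], [0.4, 1.5], [-2.9, -1.7], [-0.9, -0.1], [2.4, 5.9], [2.4, -4.1], [-0.4, 0.2]]
card_holder top ((203.41542053222656, 186.3230743408203), (13.891889572143555, 30.26447296142578), 82.87498474121094)
card_holder side ((226.0398406982422, 268.59735107421875), (39.51228713989258, 16.363676071166992), 86.18592071533203)
tape_dispenser top ((333.24322509765625, 197.95947265625), (17.09749412536621, 47.51131057739258), 80.53767395019531)
tape_dispenser side ((247.03848266601562, 175.19229125976562), (36.86983108520508, 18.042682647705078), 78.69007110595703)
```

View pics/v1.png

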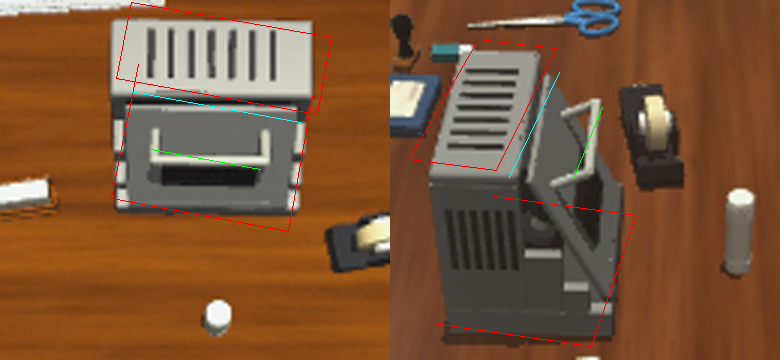

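```bash
cat > fit.py <<'E'
from h import *
from scipy.optimize import least_squares
np.set_printoptions(precision=4,suppress=True)
I={n:get_image(n) for n in("top","side")}
s=np.sin(np.radians(25));c=np.cos(np.radians(25))
H=np.array([-.06+.123*s-.04*c,0,.04+.123*c+.04*s])
T=[([.012,.1,.2],(111,94)),([.012,-.1,.2],(313,93)),([.092,.1,.2],(111,20)),([.092,-.1,.2],(311,22)),([-.066,.1,0],(117,211)),([-.066,-.1,0],(297,213)),(H+[0,.052,0],(155,158)),(H-[0,.052,0],(268,158))]
S=[([.092,.1,.2],(430,179)),([.012,.1,.2],(522,178)),([.012,-.1,.2],(540,52)),([.092,-.1,.2],(457,48)),([.092,.1,0],(440,335)),([-.066,.1,0],(615,343)),(H-[0,.052,0],(598,102)),(H+[0,.052,0],(552,185))]
ob=[("top",P,(200+u/3-.33,120+v/3-.33)) for P,(u,v) in T]+[("side",P,(160+(u-390)/3-.33,130+v/3-.33)) for P,(u,v) in S]
W=lambda v,P:R.from_euler("z",v[2]).apply(P)+[v[0],v[1],0]
f=lambda v,o=ob:np.concatenate([np.array(proj(I[n],W(v,P)))-p for n,P,p in o])
for o in(ob,ob[:8],ob[8:]):
    r=least_squares(f,[.67,.02,0],loss="soft_l1",args=(o,));print(r.x,np.round(f(r.x,o).reshape(-1,2),1).tolist())
E
python3 fit.py
```

```text
[ 0.67    0.0196 -0.0127] [[-0.9, 0.5], [0.0, 1.3], [-0.4, -0.8], [0.4, -1.1], [-0.1, 1.4], [-0.0, 1.1], [0.8, 0.5], [-1.9, 0.8], [-1.9, -1.6], [-1.9, -0.9], [-0.7, -0.7], [-0.1, 0.3], [2.3, 1.3], [-1.1, -0.6], [-1.6, 1.1], [11.4, -4.6]]
[ 0.6718  0.019  -0.009 ] [[-0.7, 0.0], [0.2, 0.5], [-0.3, -1.3], [0.4, -1.8], [0.2, 1.0], [0.2, 0.5], [1.1, 0.0], [-1.7, 0.1]]
[ 0.6677  0.022  -0.0105] [[-1.0, -1.0], [-1.0, -0.3], [0.0, -0.2], [0.5, 0.8], [3.1, 1.9], [-0.2, -0.0], [-0.8, 1.6], [12.2, -4.1]]
```

```bash
cat >> h.py <<'E'
def tilt(deg,yaw=0.):
    # tool y at angle yaw(deg) from world +y, tool z down and tipped toward +x by deg
    return R.from_euler("z",yaw,degrees=True)*R.from_euler("y",-deg,degrees=True)*R.from_matrix(np.array([[-1.,0,0],[0,1,0],[0,0,-1]]))
def go(P,Rt=None,c=None):
    "needed numbers from current pose to P (and rotation)"
    s=state() if c is None else c; R0=R.from_quat(s["tcp_rot"])
    t=R0.inv().apply(np.asarray(P)-s["tool_pos"])/.2
    r=(R0.inv()*Rt).as_rotvec(degrees=True)/120 if Rt is not None else np.zeros(3)
    print("t",np.round(t,3),"r",np.round(r,3),"now",np.round(s["tool_pos"],4),"t=",round(s["time"],2))
E
python3 - <<'E'
from h import *
s=state();print(s); print(R.from_quat(s["tcp_rot"]).as_matrix().round(3))
for y in(0,90,-90): go([.483,.0125,.2],tilt(0,y))
E
```

```text
{'time': 2.0, 'joint_pos': array([-1.12299354e+00,  3.19600248e-01,  1.56450694e+00,  1.22846847e-05,
        1.25742193e+00, -2.00076472e-02]), 'qvel': array([-0.00129747,  0.00053557, -0.00242873,  0.00127804, -0.00128787,
       -0.0015024 ]), 'joint_torque': array([-6.98802842e-05, -4.12343931e+01, -2.32226425e+01,  7.27402163e-02,
        3.77415761e-02,  1.21855763e-06]), 'tool_pos': array([ 0.25928954, -0.51322599,  0.2000731 ]), 'tcp_rot': array([9.72769110e-01, 2.31776310e-01, 1.24526978e-05, 2.97999861e-05]), 'force': array([-0.23596071,  0.30889733,  0.87880275]), 'torque': array([-0.01584315,  0.03301922, -0.04546833]), 'grasp_force': 0.0, 'finger_gap': 0.09115110997637572}
[[ 0.893  0.451  0.   ]
 [ 0.451 -0.893 -0.   ]
 [ 0.     0.    -1.   ]]
t [ 2.184 -1.842  0.   ] r [ 0.     0.    -1.277] now [ 0.2593 -0.5132  0.2001] t= 2.0
t [ 2.184 -1.842  0.   ] r [ 0.    -0.     0.973] now [ 0.2593 -0.5132  0.2001] t= 2.0
t [ 2.184 -1.842  0.   ] r [ 0.     0.    -0.527] now [ 0.2593 -0.5132  0.2001] t= 2.0
```

>>> {"api": "servo_tool", "payload": {
  "increments": [
    {"tx":0.728,"ty":-0.614,"jaw":1},
    {"tx":0.728,"ty":-0.614,"jaw":1},
    {"tx":0.728,"ty":-0.614,"jaw":1},
    {"tx":0.728,"ty":-0.614,"jaw":1},
    {"tx":0.728,"ty":-0.614,"jaw":1}
  ]
}}

```text
$.increments[0]: bad value
```

>>> {"api": "servo_tool", "payload": {
  "increments": [
    {"tx":0.728,"ty":-0.614,"jaw":1},
    {"tx":0.728,"ty":-0.614,"jaw":1},
    {"tx":0.728,"ty":-0.614,"jaw":1},
    {"tx":0.728,"ty":-0.614,"jaw":1},
    {"tx":0.728,"ty":-0.614,"jaw":1}
  ]
}}

```text
$.increments[0]: bad value
```

>>> {"api": "servo_tool", "payload": {
  "increments": [
    {"tx":0.728,"ty":-0.614,"rz":-0.264,"jaw":1},
    {"tx":0.728,"ty":-0.614,"rz":-0.264,"jaw":1},
    {"tx":0.728,"ty":-0.614,"rz":-0.264,"jaw":1},
    {"tx":0.728,"ty":-0.614,"rz":-0.264,"jaw":1},
    {"tx":0.728,"ty":-0.614,"rz":-0.264,"jaw":1}
  ]
}}

```text
$.increments[0]: bad value
```

>>> {"api": "servo_tool", "payload": {
  "increments": [
    {"rz":-0.264,"jaw":1},
    {"rz":-0.264,"jaw":1},
    {"rz":-0.264,"jaw":1},
    {"rz":-0.264,"jaw":1},
    {"rz":-0.264,"jaw":1}
  ]
}}

```text
$.increments[0]: bad value
```

```bash
python3 - <<'E'
from h import *
go([.483,.0125,.055],tilt(0,-90))
E
```

```text
t [ 2.184 -1.842  0.725] r [ 0.     0.    -0.527] now [ 0.2593 -0.5132  0.2001] t= 2.0
```

>>> {"api": "servo_tool", "payload": {
  "increments": [
    {"tx":0.728,"ty":-0.614,"tz":0,"rx":0,"ry":0,"rz":0,"jaw":1},
    {"tx":0.728,"ty":-0.614,"tz":0,"rx":0,"ry":0,"rz":0,"jaw":1},
    {"tx":0.728,"ty":-0.614,"tz":0,"rx":0,"ry":0,"rz":0,"jaw":1},
    {"tx":0.728,"ty":-0.614,"tz":0,"rx":0,"ry":0,"rz":0,"jaw":1},
    {"tx":0.728,"ty":-0.614,"tz":0,"rx":0,"ry":0,"rz":0,"jaw":1}
  ]
}}

```text
time: 2.42
tool_pos: [0.3344, -0.3344, 0.2001]
tcp_rot: [0.973, 0.232, 0.0, -0.001]
force: [0.5, -1.0, 0.1]
finger_gap: 0.0912
grasp_force: 0.0
```

>>> {"api": "servo_tool", "payload": {
  "increments": [
    {"tx":0.728,"ty":-0.614,"tz":0,"rx":0,"ry":0,"rz":0,"jaw":1},
    {"tx":0.728,"ty":-0.614,"tz":0,"rx":0,"ry":0,"rz":0,"jaw":1},
    {"tx":0.728,"ty":-0.614,"tz":0,"rx":0,"ry":0,"rz":0,"jaw":1},
    {"tx":0.728,"ty":-0.614,"tz":0,"rx":0,"ry":0,"rz":0,"jaw":1},
    {"tx":0.728,"ty":-0.614,"tz":0,"rx":0,"ry":0,"rz":0,"jaw":1}
  ]
}}

```text
time: 2.83
tool_pos: [0.4092, -0.1594, 0.2003]
tcp_rot: [0.973, 0.233, 0.001, -0.0]
force: [-0.4, -1.7, 0.2]
finger_gap: 0.0912
grasp_force: 0.0
```

>>> {"api": "servo_tool", "payload": {
  "increments": [
    {"tx":0.728,"ty":-0.614,"tz":0,"rx":0,"ry":0,"rz":-0.264,"jaw":1},
    {"tx":0.728,"ty":-0.614,"tz":0,"rx":0,"ry":0,"rz":-0.264,"jaw":1},
    {"tx":0.728,"ty":-0.614,"tz":0,"rx":0,"ry":0,"rz":-0.264,"jaw":1},
    {"tx":0.728,"ty":-0.614,"tz":0,"rx":0,"ry":0,"rz":-0.264,"jaw":1},
    {"tx":0.728,"ty":-0.614,"tz":0,"rx":0,"ry":0,"rz":-0.264,"jaw":1}
  ]
}}

```text
time: 3.25
tool_pos: [0.4843, 0.0162, 0.2003]
tcp_rot: [0.871, 0.492, 0.001, -0.0]
force: [0.6, 0.1, 0.0]
finger_gap: 0.0912
grasp_force: 0.0
```

>>> {"api": "servo_tool", "payload": {
  "increments": [
    {"tx":0,"ty":0,"tz":0,"rx":0,"ry":0,"rz":-0.264,"jaw":1},
    {"tx":0,"ty":0,"tz":0,"rx":0,"ry":0,"rz":-0.264,"jaw":1},
    {"tx":0,"ty":0,"tz":0,"rx":0,"ry":0,"rz":-0.264,"jaw":1},
    {"tx":0,"ty":0,"tz":0,"rx":0,"ry":0,"rz":-0.264,"jaw":1},
    {"tx":0,"ty":0,"tz":0,"rx":0,"ry":0,"rz":-0.264,"jaw":1}
  ]
}}

```text
time: 3.67
tool_pos: [0.483, 0.0127, 0.2001]
tcp_rot: [0.704, 0.71, -0.0, 0.0]
force: [-0.2, 0.3, -0.9]
finger_gap: 0.0912
grasp_force: 0.0
```

```bash
python3 - <<'E'
from h import *
go([.483,.0125,.055],tilt(0,-90))
E
```

```text
t [-0.001 -0.     0.725] r [0.    0.    0.004] now [0.483  0.0127 0.2001] t= 3.67
```

>>> {"api": "servo_tool", "payload": {
  "increments": [
    {"tx":0,"ty":0,"tz":0.72,"rx":0,"ry":0,"rz":0,"jaw":1},
    {"tx":0,"ty":0,"tz":0.72,"rx":0,"ry":0,"rz":0,"jaw":1},
    {"tx":0,"ty":0,"tz":0.72,"rx":0,"ry":0,"rz":0,"jaw":1},
    {"tx":0,"ty":0,"tz":0.72,"rx":0,"ry":0,"rz":0,"jaw":1},
    {"tx":0,"ty":0,"tz":0.72,"rx":0,"ry":0,"rz":0,"jaw":1}
  ]
}}

```text
time: 4.08
tool_pos: [0.4792, 0.0125, 0.052]
tcp_rot: [0.706, 0.708, -0.004, -0.003]
force: [-0.2, -0.5, -0.2]
finger_gap: 0.091
grasp_force: 0.0
```

>>> {"api": "servo_tool", "payload": {
  "increments": [
    {"tx":0,"ty":0,"tz":0,"rx":0,"ry":0,"rz":0,"jaw":0},
    {"tx":0,"ty":0,"tz":0,"rx":0,"ry":0,"rz":0,"jaw":0},
    {"tx":0,"ty":0,"tz":0,"rx":0,"ry":0,"rz":0,"jaw":0},
    {"tx":0,"ty":0,"tz":0,"rx":0,"ry":0,"rz":0,"jaw":0},
    {"tx":0,"ty":0,"tz":0,"rx":0,"ry":0,"rz":0,"jaw":0}
  ]
}}

```text
time: 4.5
tool_pos: [0.484, 0.0125, 0.0574]
tcp_rot: [0.706, 0.708, 0.001, 0.001]
force: [-0.6, -1.1, -0.0]
finger_gap: 0.0607
grasp_force: 0.0
```

>>> {"api": "servo_tool", "payload": {
  "increments": [
    {"tx":0,"ty":0,"tz":0,"rx":0,"ry":0,"rz":0,"jaw":0},
    {"tx":0,"ty":0,"tz":0,"rx":0,"ry":0,"rz":0,"jaw":0},
    {"tx":0,"ty":0,"tz":0,"rx":0,"ry":0,"rz":0,"jaw":0},
    {"tx":0,"ty":0,"tz":0,"rx":0,"ry":0,"rz":0,"jaw":0},
    {"tx":0,"ty":0,"tz":0,"rx":0,"ry":0,"rz":0,"jaw":0}
  ]
}}

```text
time: 4.92
tool_pos: [0.483, 0.0125, 0.056]
tcp_rot: [0.706, 0.708, -0.0, 0.0]
force: [0.1, -0.4, 0.5]
finger_gap: 0.0276
grasp_force: 19.4
```

>>> {"api": "servo_tool", "payload": {
  "increments": [
    {"tx":0,"ty":0,"tz":0,"rx":0,"ry":0,"rz":0,"jaw":0},
    {"tx":0,"ty":0,"tz":-0.08,"rx":0,"ry":0,"rz":0,"jaw":0},
    {"tx":0,"ty":0,"tz":-0.16,"rx":0,"ry":0,"rz":0,"jaw":0},
    {"tx":0.1,"ty":-0.02,"tz":-0.2,"rx":0,"ry":0,"rz":0,"jaw":0},
    {"tx":0.2,"ty":-0.05,"tz":-0.2,"rx":0,"ry":0,"rz":0,"jaw":0}
  ]
}}

```text
time: 5.33
tool_pos: [0.4748, 0.0526, 0.0978]
tcp_rot: [0.707, 0.707, 0.002, 0.001]
force: [-0.2, -0.2, 0.2]
finger_gap: 0.027
grasp_force: 30.0
```

>>> {"api": "servo_tool", "payload": {
  "increments": [
    {"tx":0.2,"ty":0,"tz":0,"rx":0,"ry":0,"rz":0,"jaw":0},
    {"tx":0.4,"ty":0,"tz":0,"rx":0,"ry":0,"rz":0,"jaw":0},
    {"tx":0.6,"ty":0,"tz":0,"rx":0,"ry":0,"rz":0,"jaw":0},
    {"tx":0.75,"ty":0,"tz":0,"rx":0,"ry":0,"rz":0,"jaw":0},
    {"tx":0.85,"ty":0,"tz":0,"rx":0,"ry":0,"rz":0,"jaw":0}
  ]
}}

```text
time: 5.75
tool_pos: [0.4722, 0.2255, 0.0959]
tcp_rot: [0.705, 0.709, 0.0, -0.0]
force: [0.6, -0.4, -0.3]
finger_gap: 0.0276
grasp_force: 30.0
```

>>> {"api": "servo_tool", "payload": {
  "increments": [
    {"tx":0,"ty":0,"tz":0,"rx":0,"ry":0,"rz":0,"jaw":0},
    {"tx":0,"ty":0,"tz":0.08,"rx":0,"ry":0,"rz":0,"jaw":0},
    {"tx":0,"ty":0,"tz":0.15,"rx":0,"ry":0,"rz":0,"jaw":0},
    {"tx":0,"ty":0,"tz":0.19,"rx":0,"ry":0,"rz":0,"jaw":0},
    {"tx":0,"ty":0,"tz":0.198,"rx":0,"ry":0,"rz":0,"jaw":0}
  ]
}}

```text
time: 6.17
tool_pos: [0.4713, 0.2214, 0.0556]
tcp_rot: [0.706, 0.708, -0.002, -0.001]
force: [-2.5, -0.2, 8.5]
finger_gap: 0.0273
grasp_force: 30.0
```

>>> {"api": "servo_tool", "payload": {
  "increments": [
    {"tx":0,"ty":0,"tz":0,"rx":0,"ry":0,"rz":0,"jaw":0},
    {"tx":0,"ty":0,"tz":0,"rx":0,"ry":0,"rz":0,"jaw":0},
    {"tx":0,"ty":0,"tz":0,"rx":0,"ry":0,"rz":0,"jaw":0.8},
    {"tx":0,"ty":0,"tz":0,"rx":0,"ry":0,"rz":0,"jaw":0.8},
    {"tx":0,"ty":0,"tz":0,"rx":0,"ry":0,"rz":0,"jaw":0.8}
  ]
}}

```text
time: 6.58
tool_pos: [0.4727, 0.2224, 0.0567]
tcp_rot: [0.706, 0.708, 0.0, 0.0]
force: [-0.4, -0.6, -0.2]
finger_gap: 0.0446
grasp_force: 0.0
```

>>> {"api": "servo_tool", "payload": {
  "increments": [
    {"tx":0,"ty":0,"tz":0,"rx":0,"ry":0,"rz":0,"jaw":0.8},
    {"tx":0,"ty":0,"tz":0,"rx":0,"ry":0,"rz":0,"jaw":0.8},
    {"tx":0,"ty":0,"tz":-0.2,"rx":0,"ry":0,"rz":0,"jaw":0.8},
    {"tx":0,"ty":0,"tz":-0.4,"rx":0,"ry":0,"rz":0,"jaw":0.8},
    {"tx":0,"ty":0,"tz":-0.6,"rx":0,"ry":0,"rz":0,"jaw":0.8}
  ]
}}

```text
time: 7.0
tool_pos: [0.4718, 0.2223, 0.1775]
tcp_rot: [0.706, 0.708, -0.001, -0.0]
force: [0.7, -0.0, -0.0]
finger_gap: 0.0723
grasp_force: 0.0
```

```bash
python3 - <<'E'
from h import *
go([.622,.02,.24],tilt(0,-90))
i=get_image("side");a=i["pixels"][130:300,170:370];b=get_image("top")["pixels"][120:290,170:370]
cv2.imwrite("pics/v2.png",np.hstack([cv2.resize(x,(400,340),interpolation=2) for x in(b,a)]))
E
```

```text
t [-1.014  0.747 -0.313] r [-0.001  0.     0.001] now [0.4718 0.2223 0.1775] t= 7.0
```

View pics/v2.png

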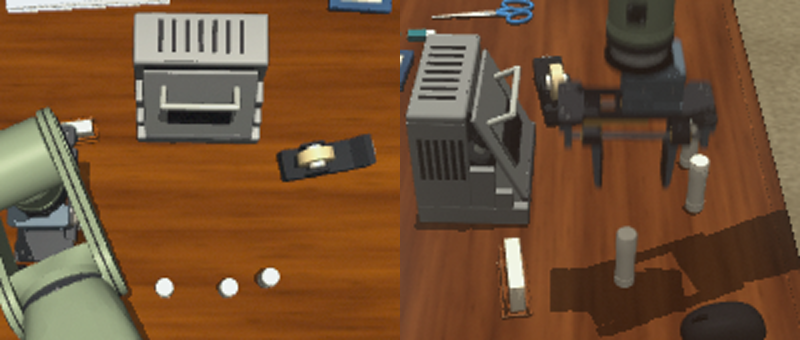

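>>> {"api": "servo_tool", "payload": {
  "increments": [
    {"tx":0,"ty":0,"tz":-0.2,"rx":0,"ry":0,"rz":0,"jaw":0.385},
    {"tx":-0.1,"ty":0.07,"tz":-0.32,"rx":0,"ry":0,"rz":0,"jaw":0.385},
    {"tx":-0.25,"ty":0.18,"tz":-0.32,"rx":0,"ry":0,"rz":0,"jaw":0.385},
    {"tx":-0.4,"ty":0.29,"tz":-0.32,"rx":0,"ry":0,"rz":0,"jaw":0.385},
    {"tx":-0.55,"ty":0.4,"tz":-0.32,"rx":0,"ry":0,"rz":0,"jaw":0.385}
  ]
}}

```text
time: 7.52
tool_pos: [0.5534, 0.1117, 0.2406]
tcp_rot: [0.706, 0.709, 0.0, 0.0]
force: [1.4, 0.9, 0.1]
finger_gap: 0.0421
grasp_force: 0.0
```

>>> {"api": "servo_tool", "payload": {
  "increments": [
    {"tx":-0.15,"ty":0.11,"tz":0,"rx":0,"ry":0,"rz":0,"jaw":0.385},
    {"tx":-0.3,"ty":0.22,"tz":0,"rx":0,"ry":0,"rz":0,"jaw":0.385},
    {"tx":-0.46,"ty":0.34,"tz":0,"rx":0,"ry":0,"rz":0,"jaw":0.385},
    {"tx":-0.46,"ty":0.34,"tz":0,"rx":0,"ry":0,"rz":0,"jaw":0.385},
    {"tx":-0.46,"ty":0.34,"tz":0,"rx":0,"ry":0,"rz":0,"jaw":0.385}
  ]
}}

```text
time: 7.93
tool_pos: [0.6214, 0.0193, 0.2389]
tcp_rot: [0.707, 0.707, -0.001, -0.001]
force: [-0.7, 0.1, 0.7]
finger_gap: 0.035
grasp_force: 0.0
```

```bash
python3 - <<'E'
from h import *
go([.622,.02,.166],tilt(0,-90));print(state()["finger_gap"])
i=get_image("side");a=i["pixels"][120:220,170:290];print([np.round(proj(i,[.626,y,.168])) for y in(-.035,.075)])
cv2.imwrite("pics/v3.png",cv2.resize(a,None,fx=5,fy=5,interpolation=2))
E
```

```text
t [0.003 0.004 0.364] r [-0.001 -0.    -0.   ] now [0.6214 0.0193 0.2389] t= 7.93
0.03502554295133314
[array([227., 164.]), array([225., 187.])]
```

View pics/v3.png

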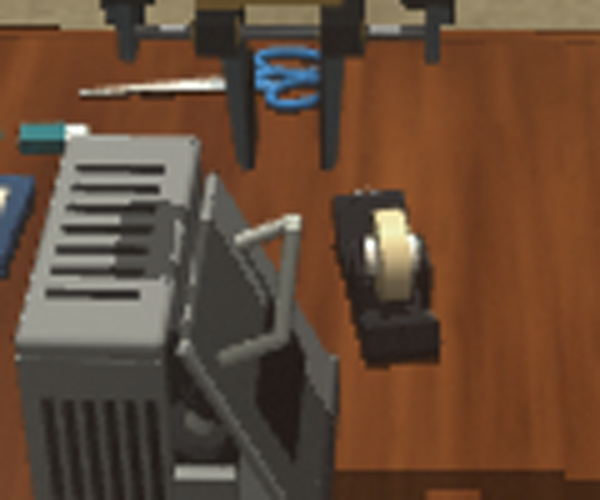

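>>> {"api": "servo_tool", "payload": {
  "increments": [
    {"tx":0,"ty":-0.007,"tz":0.1,"rx":0,"ry":0,"rz":0,"jaw":0.385},
    {"tx":0,"ty":-0.007,"tz":0.2,"rx":0,"ry":0,"rz":0,"jaw":0.385},
    {"tx":0,"ty":-0.007,"tz":0.3,"rx":0,"ry":0,"rz":0,"jaw":0.385},
    {"tx":0,"ty":-0.007,"tz":0.36,"rx":0,"ry":0,"rz":0,"jaw":0.385},
    {"tx":0,"ty":-0.007,"tz":0.36,"rx":0,"ry":0,"rz":0,"jaw":0.385}
  ]
}}

```text
time: 8.4
tool_pos: [0.6166, 0.0225, 0.1654]
tcp_rot: [0.705, 0.709, -0.002, -0.002]
force: [-0.4, -0.1, -0.9]
finger_gap: 0.0349
grasp_force: 0.0
```

```bash
python3 - <<'E'
from h import *
s=state();print(s["tool_pos"],s["force"])
hx,hz=.609,.04
for q in(0,.2,.44,.6,.8,.9,1.0,1.1):
    l=np.radians(25)-q;S,C=np.sin(l),np.cos(l)
    print(q,"bar",np.round([hx+.123*S-.04*C,hz+.123*C+.04*S],4))
E
```

```text
[0.61659928 0.02253471 0.16539991] [-0.37555536 -0.08132875 -0.85804616]
0 bar [0.6247 0.1684]
0.2 bar [0.5989 0.1689]
0.44 bar [0.5685 0.1629]
0.6 bar [0.5495 0.1548]
0.8 bar [0.5279 0.1407]
0.9 bar [0.5182 0.1321]
1.0 bar [0.5095 0.1226]
1.1 bar [0.5017 0.1123]
```

>>> {"api": "servo_tool", "payload": {
  "increments": [
    {"tx":0,"ty":-0.06,"tz":0,"rx":0,"ry":0,"rz":0,"jaw":0.385},
    {"tx":0,"ty":-0.11,"tz":0,"rx":0,"ry":0,"rz":0,"jaw":0.385},
    {"tx":0,"ty":-0.165,"tz":0,"rx":0,"ry":0,"rz":0,"jaw":0.385},
    {"tx":0,"ty":-0.22,"tz":0.005,"rx":0,"ry":0,"rz":0,"jaw":0.385},
    {"tx":0,"ty":-0.27,"tz":0.015,"rx":0,"ry":0,"rz":0,"jaw":0.385}
  ]
}}

```text
time: 8.82
tool_pos: [0.5648, 0.0216, 0.1669]
tcp_rot: [0.706, 0.708, 0.001, 0.001]
force: [-0.7, 0.8, 0.5]
finger_gap: 0.0351
grasp_force: 0.0
```

>>> {"api": "servo_tool", "payload": {
  "increments": [
    {"tx":0,"ty":-0.05,"tz":0.01,"rx":0,"ry":0,"rz":0,"jaw":0.385},
    {"tx":0,"ty":-0.1,"tz":0.025,"rx":0,"ry":0,"rz":0,"jaw":0.385},
    {"tx":0,"ty":-0.14,"tz":0.05,"rx":0,"ry":0,"rz":0,"jaw":0.385},
    {"tx":0,"ty":-0.2,"tz":0.08,"rx":0,"ry":0,"rz":0,"jaw":0.385},
    {"tx":0,"ty":-0.25,"tz":0.12,"rx":0,"ry":0,"rz":0,"jaw":0.385}
  ]
}}

```text
time: 9.23
tool_pos: [0.515, 0.0213, 0.1428]
tcp_rot: [0.706, 0.708, 0.001, 0.001]
force: [0.5, 0.5, -0.1]
finger_gap: 0.035
grasp_force: 0.0
```

```bash
python3 - <<'E'
from h import *
s=state();print(s["tool_pos"],s["force"],s["time"])
i=get_image("side");a=i["pixels"][100:250,170:370]
cv2.imwrite("pics/v4.png",cv2.resize(a,None,fx=3,fy=3,interpolation=2))
E
```

```text
[0.51501753 0.02134789 0.14281089] [ 0.51996762  0.45688649 -0.13538364] 9.2333
```

View pics/v4.png

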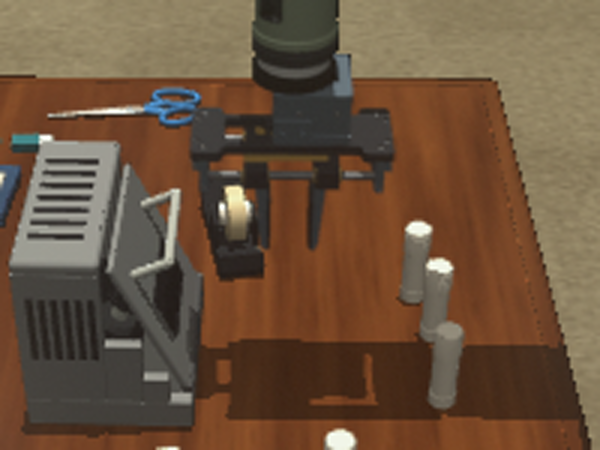

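```bash
python3 - <<'E'
from h import *
i=get_image("side");t=get_image("top")
print("tips pred",np.round(proj(i,[.6214,.0193,.225]),1),"seen 227.7,153")
print("now pred",np.round(proj(i,[.515,.0213,.1288]),1),"seen",((265+315)/2/3+170,246/3+100))
print("handle marks")
for n,m in(("side",i),("top",t)): print(n,[(np.round(k["point"],1),round(k["conf"],2)) for k in mark_of(m,"flap_handle")], [(np.round(k["point"],1),round(k["conf"],2)) for k in mark_of(m,"flap_edge")])
for x in(.62,.63,.64): print(x,np.round(proj(i,[x,.02,.168]),1),np.round(proj(t,[x,.02,.168]),1))
cv2.imwrite("pics/v5.png",cv2.resize(t["pixels"][110:210,210:330],None,fx=5,fy=5,interpolation=2))
print(tri(i,[227.6,176.4],t,[269,172.2]))
E
```

```text
tips pred [227.2 158.6] seen 227.7,153
now pred [265.4 187. ] seen (266.6666666666667, 182.0)
handle marks
side [(array([223.6, 169.8]), 0.79)] [(array([209. , 170.2]), 0.76)]
top [(array([268.8, 172.5]), 0.67)] [(array([269.2, 153.3]), 0.75)]
0.62 [228.3 175.5] [269.7 174.9]
0.63 [224.8 175.5] [269.7 171.6]
0.64 [221.2 175.4] [269.7 168.4]
(array([0.62504401, 0.02242317, 0.16763191]), np.float64(0.006427346560872948))
```

View pics/v5.png

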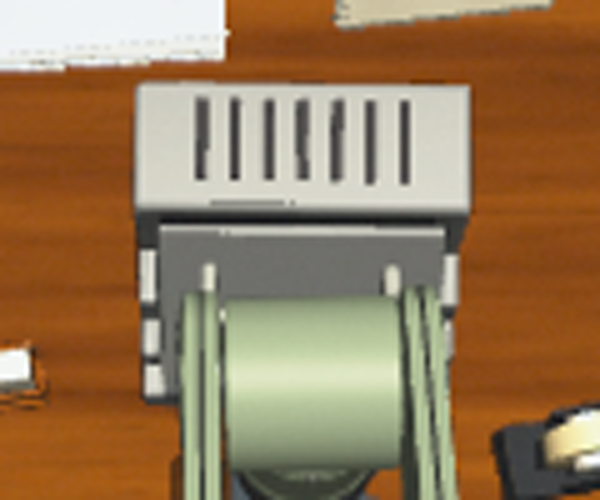

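>>> {"api": "servo_tool", "payload": {
  "increments": [
    {"tx":0,"ty":0,"tz":-0.2,"rx":0,"ry":0,"rz":0,"jaw":0.28},
    {"tx":0,"ty":0,"tz":-0.4,"rx":0,"ry":0,"rz":0,"jaw":0.28},
    {"tx":0,"ty":0.15,"tz":-0.5,"rx":0,"ry":0,"rz":0,"jaw":0.28},
    {"tx":0,"ty":0.3,"tz":-0.5,"rx":0,"ry":0,"rz":0,"jaw":0.28},
    {"tx":0,"ty":0.4,"tz":-0.5,"rx":0,"ry":0,"rz":0,"jaw":0.28}
  ]
}}

```text
time: 10.0
tool_pos: [0.5993, 0.0209, 0.2442]
tcp_rot: [0.706, 0.708, 0.002, 0.002]
force: [0.3, -0.3, -0.0]
finger_gap: 0.0257
grasp_force: 0.0
```

>>> {"api": "servo_tool", "payload": {
  "increments": [
    {"tx":0,"ty":0.13,"tz":0,"rx":0,"ry":0,"rz":0,"jaw":0.28},
    {"tx":0,"ty":0.13,"tz":0,"rx":0,"ry":0,"rz":0,"jaw":0.28},
    {"tx":0,"ty":0.13,"tz":0.15,"rx":0,"ry":0,"rz":0,"jaw":0.28},
    {"tx":0,"ty":0.13,"tz":0.25,"rx":0,"ry":0,"rz":0,"jaw":0.28},
    {"tx":0,"ty":0.13,"tz":0.36,"rx":0,"ry":0,"rz":0,"jaw":0.28}
  ]
}}

```text
time: 10.42
tool_pos: [0.6218, 0.021, 0.1688]
tcp_rot: [0.706, 0.708, 0.0, 0.0]
force: [-0.4, -0.4, -0.4]
finger_gap: 0.0258
grasp_force: 0.0
```

>>> {"api": "servo_tool", "payload": {
  "increments": [
    {"tx":0,"ty":0,"tz":0,"rx":0,"ry":0,"rz":0,"jaw":0.28},
    {"tx":0,"ty":0,"tz":0,"rx":0,"ry":0,"rz":0,"jaw":0.28},
    {"tx":0,"ty":0,"tz":0,"rx":0,"ry":0,"rz":0,"jaw":0.28}
  ]
}}

```text
time: 10.67
tool_pos: [0.6225, 0.021, 0.171]
tcp_rot: [0.706, 0.708, 0.001, 0.001]
force: [-0.1, -0.0, 0.8]
finger_gap: 0.0256
grasp_force: 0.0
```

```bash
python3 - <<'E'
from h import *
go([.6215,.02,.146],tilt(0,-90));print(state()["finger_gap"])
i=get_image("side");a=i["pixels"][110:210,170:290]
cv2.imwrite("pics/v6.png",cv2.resize(a,None,fx=6,fy=6,interpolation=2))
E
```

```text
t [-0.005 -0.005  0.125] r [0.001 0.    0.001] now [0.6225 0.021  0.171 ] t= 10.67
0.025577793264024824
```

View pics/v6.png

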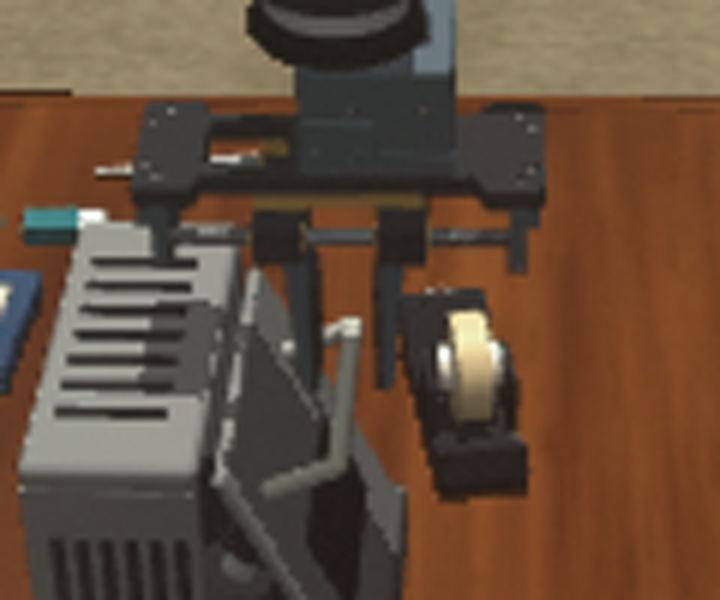

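>>> {"api": "servo_tool", "payload": {
  "increments": [
    {"tx":0,"ty":-0.005,"tz":0.06,"rx":0,"ry":0,"rz":0,"jaw":0.28},
    {"tx":0,"ty":-0.005,"tz":0.125,"rx":0,"ry":0,"rz":0,"jaw":0.28},
    {"tx":0,"ty":-0.005,"tz":0.125,"rx":0,"ry":0,"rz":0,"jaw":0.28},
    {"tx":0,"ty":-0.04,"tz":0.125,"rx":0,"ry":0,"rz":0,"jaw":0.28},
    {"tx":0,"ty":-0.08,"tz":0.125,"rx":0,"ry":0,"rz":0,"jaw":0.28}
  ]
}}

```text
time: 11.13
tool_pos: [0.6066, 0.021, 0.1459]
tcp_rot: [0.706, 0.708, 0.001, 0.001]
force: [0.9, 0.6, 0.4]
finger_gap: 0.0255
grasp_force: 0.5
```

>>> {"api": "servo_tool", "payload": {
  "increments": [
    {"tx":0,"ty":-0.04,"tz":0,"rx":0,"ry":0,"rz":0,"jaw":0.28},
    {"tx":0,"ty":-0.08,"tz":0,"rx":0,"ry":0,"rz":0,"jaw":0.28},
    {"tx":0,"ty":-0.12,"tz":0.005,"rx":0,"ry":0,"rz":0,"jaw":0.28},
    {"tx":0,"ty":-0.16,"tz":0.01,"rx":0,"ry":0,"rz":0,"jaw":0.28},
    {"tx":0,"ty":-0.2,"tz":0.02,"rx":0,"ry":0,"rz":0,"jaw":0.28}
  ]
}}

```text
time: 11.55
tool_pos: [0.5647, 0.0208, 0.1408]
tcp_rot: [0.706, 0.708, 0.0, 0.0]
force: [0.3, -0.0, 0.5]
finger_gap: 0.0257
grasp_force: 0.3
```

>>> {"api": "servo_tool", "payload": {
  "increments": [
    {"tx":0,"ty":-0.04,"tz":0.01,"rx":0,"ry":0,"rz":0,"jaw":0.28},
    {"tx":0,"ty":-0.09,"tz":0.03,"rx":0,"ry":0,"rz":0,"jaw":0.28},
    {"tx":0,"ty":-0.14,"tz":0.06,"rx":0,"ry":0,"rz":0,"jaw":0.28},
    {"tx":0,"ty":-0.19,"tz":0.09,"rx":0,"ry":0,"rz":0,"jaw":0.28},
    {"tx":0,"ty":-0.22,"tz":0.11,"rx":0,"ry":0,"rz":0,"jaw":0.28}
  ]
}}

```text
time: 11.97
tool_pos: [0.5196, 0.0206, 0.1176]
tcp_rot: [0.706, 0.708, -0.001, -0.001]
force: [0.2, 0.1, 0.2]
finger_gap: 0.0254
grasp_force: 0.3
```

>>> {"api": "servo_tool", "payload": {
  "increments": [
    {"tx":0,"ty":0,"tz":-0.2,"rx":0,"ry":0,"rz":0,"jaw":0.28},
    {"tx":0,"ty":0,"tz":-0.4,"rx":0,"ry":0,"rz":0,"jaw":0.28},
    {"tx":0,"ty":0,"tz":-0.6,"rx":0,"ry":0,"rz":0,"jaw":0},
    {"tx":0,"ty":0,"tz":-0.6,"rx":0,"ry":0,"rz":0,"jaw":0},
    {"tx":0,"ty":0,"tz":-0.6,"rx":0,"ry":0,"rz":0,"jaw":0}
  ]
}}

```text
time: 12.38
tool_pos: [0.5225, 0.0206, 0.2407]
tcp_rot: [0.706, 0.708, 0.002, 0.002]
force: [0.1, 0.0, -1.2]
finger_gap: 0.0083
grasp_force: 0.0
```

```bash
python3 - <<'E'
from h import *
go([.55,.02,.24],tilt(0,-90))
for k in range(3):
    i=get_image("side");print(state()["time"],[(p,np.round(m["point"],1),round(m["conf"],2)) for p in("flap_edge","flap_handle") for m in mark_of(i,p)])
def P(q):
    l=np.radians(25)-q;S,C=np.sin(l),np.cos(l);return [.61+.157*S,.02,.04+.157*C],[.61+.123*S-.04*C,.02,.04+.123*C+.04*S]
for q in(0,.4,.8,1,1.2,1.4,1.6,1.8): print(q,[np.round(proj(i,x),1) for x in P(q)])
E
```

```text
t [-0.003  0.137  0.004] r [0.002 0.    0.001] now [0.5225 0.0206 0.2407] t= 12.38
12.4333 [('flap_edge', array([262.6, 176.4]), 0.69), ('flap_handle', array([266.2, 186.7]), 0.58), ('flap_handle', array([281.4, 270.4]), 0.49)]
12.5833 [('flap_edge', array([268.2, 178.6]), 0.81), ('flap_handle', array([268.3, 187.4]), 0.78)]
12.7333 [('flap_edge', array([268.9, 182.5]), 0.6), ('flap_handle', array([269.4, 191.4]), 0.86), ('flap_handle', array([213.6, 198.4]), 0.34), ('flap_handle', array([273.3, 179.4]), 0.18)]
0 [array([208. , 171.3]), array([226.3, 175.4])]
0.4 [array([229.6, 167.1]), array([244.5, 176.6])]
0.8 [array([251.7, 170.2]), array([260.6, 183.4])]
1 [array([261.7, 174.3]), array([266.9, 188.4])]
1.2 [array([270.3, 179.9]), array([271.7, 194.3])]
1.4 [array([277.2, 186.6]), array([274.8, 200.6])]
1.6 [array([282.1, 194. ]), array([276.2, 207.2])]
1.8 [array([284.9, 202. ]), array([275.9, 213.8])]
```

>>> {"api": "servo_tool", "payload": {
  "increments": [
    {"tx":0,"ty":0,"tz":-0.05,"rx":0,"ry":0,"rz":-0.25,"jaw":0},
    {"tx":0,"ty":0,"tz":-0.1,"rx":0,"ry":0,"rz":-0.25,"jaw":0},
    {"tx":0,"ty":0,"tz":-0.1,"rx":0,"ry":0,"rz":-0.25,"jaw":0},
    {"tx":0,"ty":0,"tz":-0.1,"rx":0,"ry":0,"rz":-0.25,"jaw":0},
    {"tx":0,"ty":0,"tz":-0.1,"rx":0,"ry":0,"rz":-0.25,"jaw":0}
  ]
}}

```text
time: 13.25
tool_pos: [0.5216, 0.0207, 0.2583]
tcp_rot: [0.497, 0.867, -0.0, -0.0]
force: [-0.2, 0.6, 0.5]
finger_gap: 0.0002
grasp_force: 0.0
```

>>> {"api": "servo_tool", "payload": {
  "increments": [
    {"tx":0,"ty":0,"tz":0,"rx":0,"ry":0,"rz":-0.25,"jaw":0},
    {"tx":0,"ty":0,"tz":0,"rx":0,"ry":0,"rz":-0.25,"jaw":0},
    {"tx":0,"ty":0,"tz":0,"rx":0,"ry":0,"rz":-0.25,"jaw":0},
    {"tx":0,"ty":0,"tz":0,"rx":0,"ry":0,"rz":-0.25,"jaw":0},
    {"tx":0,"ty":0,"tz":0,"rx":0,"ry":0,"rz":-0.25,"jaw":0}
  ]
}}

```text
time: 13.67
tool_pos: [0.5215, 0.0207, 0.2581]
tcp_rot: [0.257, 0.966, -0.0, -0.0]
force: [0.2, 0.4, 0.0]
finger_gap: 0.0003
grasp_force: 0.0
```

>>> {"api": "servo_tool", "payload": {
  "increments": [
    {"tx":0,"ty":0,"tz":0,"rx":0,"ry":0,"rz":-0.25,"jaw":0},
    {"tx":0,"ty":0,"tz":0,"rx":0,"ry":0,"rz":-0.25,"jaw":0},
    {"tx":0,"ty":0,"tz":0,"rx":0,"ry":0,"rz":-0.25,"jaw":0},
    {"tx":0,"ty":0,"tz":0,"rx":0,"ry":0,"rz":-0.25,"jaw":0},
    {"tx":0,"ty":0,"tz":0,"rx":0,"ry":0,"rz":-0.25,"jaw":0}
  ]
}}

```text
time: 14.08
tool_pos: [0.5216, 0.0206, 0.2582]
tcp_rot: [-0.001, 1.0, -0.0, -0.0]
force: [0.6, 0.6, 0.1]
finger_gap: 0.0003
grasp_force: 0.0
```

>>> {"api": "servo_tool", "payload": {
  "increments": [
    {"tx":0,"ty":0,"tz":0,"rx":0,"ry":-0.217,"rz":0,"jaw":0},
    {"tx":0,"ty":0,"tz":0,"rx":0,"ry":-0.217,"rz":0,"jaw":0},
    {"tx":0,"ty":0,"tz":0,"rx":0,"ry":-0.217,"rz":0,"jaw":0},
    {"tx":0,"ty":0,"tz":0,"rx":0,"ry":-0.217,"rz":0,"jaw":0},
    {"tx":0,"ty":0,"tz":0,"rx":0,"ry":-0.217,"rz":0,"jaw":0}
  ]
}}

```text
time: 14.5
tool_pos: [0.5165, 0.0206, 0.2561]
tcp_rot: [0.001, 0.975, 0.001, 0.223]
force: [-0.9, 0.4, -1.6]
finger_gap: 0.0005
grasp_force: 0.0
```

```bash
python3 - <<'E'
from h import *
np.set_printoptions(precision=4,suppress=True)
go([.55,.02,.24],tilt(26,0)); print(state()["joint_pos"])
for n in("side","top"):
    i=get_image(n)
    for p in("flap_edge","flap_handle","plunger_top"):
        for m in mark_of(i,p): print(n,p,np.round(m["point"],1),round(m["conf"],2))
    if n=="side": S=i
for z in(.07,.08,.09,.1,.11,.12,.13): print(z,np.round(proj(S,[.67,.02,z]),1),np.round(proj(i,[.67,.02,z]),1))
cv2.imwrite("pics/v7.png",np.hstack([cv2.resize(S["pixels"][140:240,180:300],(420,350),interpolation=2),cv2.resize(i["pixels"][130:230,210:310],(350,350),interpolation=2)]))
E
```

```text
t [-0.116 -0.003  0.145] r [ 0.001 -0.002 -0.001] now [0.5165 0.0206 0.2561] t= 14.5
[ 0.0239 -0.0351  1.9411 -0.013   0.7852 -1.5382]
side flap_edge [283.1 200.6] 0.94
side plunger_top [214.2 195.6] 0.49
side plunger_top [278.9 268.5] 0.35
top flap_handle [267.3 227.2] 0.82
top flap_handle [208.2 234.1] 0.48
top plunger_top [268.4 166. ] 0.44
0.07 [212.4 202.2] [269. 167.]
0.08 [212.2 199.5] [269.  166.2]
0.09 [212.  196.9] [269.1 165.4]
0.1 [211.8 194.2] [269.1 164.6]
0.11 [211.7 191.5] [269.2 163.7]
0.12 [211.5 188.8] [269.3 162.9]
0.13 [211.3 186.1] [269.3 162. ]
```

View pics/v7.png

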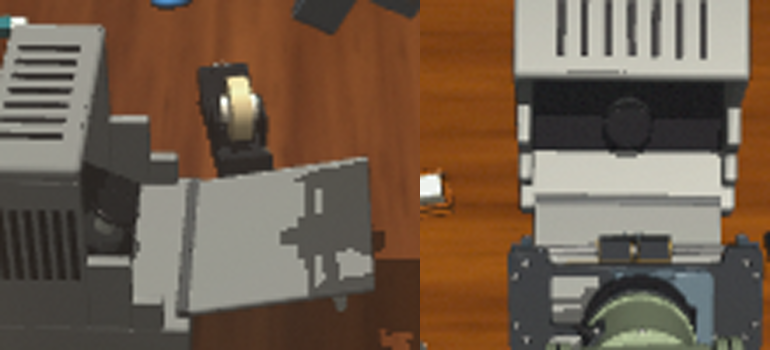

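>>> {"api": "servo_tool", "payload": {
  "increments": [
    {"tx":-0.325,"ty":0,"tz":0.2,"rx":0,"ry":0,"rz":0,"jaw":0},
    {"tx":-0.325,"ty":0,"tz":0.4,"rx":0,"ry":0,"rz":0,"jaw":0},
    {"tx":-0.325,"ty":0,"tz":0.6,"rx":0,"ry":0,"rz":0,"jaw":0},
    {"tx":-0.325,"ty":0,"tz":0.7,"rx":0,"ry":0,"rz":0,"jaw":0},
    {"tx":-0.325,"ty":0,"tz":0.7,"rx":0,"ry":0,"rz":0,"jaw":0}
  ]
}}

```text
time: 15.32
tool_pos: [0.6408, 0.0208, 0.1519]
tcp_rot: [-0.001, 0.976, 0.0, 0.218]
force: [-1.5, 0.7, -1.2]
finger_gap: 0.0005
grasp_force: 0.0
```

>>> {"api": "servo_tool", "payload": {
  "increments": [
    {"tx":0,"ty":0,"tz":0,"rx":0,"ry":0,"rz":0,"jaw":0},
    {"tx":0,"ty":0,"tz":0,"rx":0,"ry":0,"rz":0,"jaw":0}
  ]
}}

```text
time: 15.48
tool_pos: [0.642, 0.021, 0.1621]
tcp_rot: [-0.001, 0.974, 0.0, 0.226]
force: [0.3, 0.4, 0.6]
finger_gap: 0.0005
grasp_force: 0.0
```

```bash
python3 - <<'E'
from h import *
d=np.array([np.sin(np.radians(26)),0,-np.cos(np.radians(26))])
go(np.array([.670,.02,.09])-d*.02,tilt(26,0));print(state()["force"])
i=get_image("side");print([(p,np.round(m["point"],1),round(m["conf"],2)) for p in("flap_edge","flap_handle") for m in mark_of(i,p)])
E
```

```text
t [ 0.033 -0.005  0.285] r [0.001 0.001 0.001] now [0.642  0.021  0.1621] t= 15.48
[0.31946011 0.38443067 0.63117212]
[('flap_edge', array([285.7, 202.9]), 0.62), ('flap_handle', array([274.9, 210.6]), 0.61)]
```

>>> {"api": "servo_tool", "payload": {
  "increments": [
    {"tx":0.03,"ty":-0.005,"tz":0.1,"rx":0,"ry":0,"rz":0,"jaw":0},
    {"tx":0.03,"ty":-0.005,"tz":0.2,"rx":0,"ry":0,"rz":0,"jaw":0},
    {"tx":0.03,"ty":-0.005,"tz":0.27,"rx":0,"ry":0,"rz":0,"jaw":0},
    {"tx":0.03,"ty":-0.005,"tz":0.27,"rx":0,"ry":0,"rz":0,"jaw":0},
    {"tx":0.03,"ty":-0.005,"tz":0.27,"rx":0,"ry":0,"rz":0,"jaw":0}
  ]
}}

```text
time: 16.05
tool_pos: [0.6598, 0.02, 0.1114]
tcp_rot: [-0.001, 0.974, 0.0, 0.226]
force: [-0.5, -0.3, 1.0]
finger_gap: 0.0001
grasp_force: 0.0
```

>>> {"api": "servo_tool", "payload": {
  "increments": [
    {"tx":0,"ty":0,"tz":0.01,"rx":0,"ry":0,"rz":0,"jaw":0},
    {"tx":0,"ty":0,"tz":0.02,"rx":0,"ry":0,"rz":0,"jaw":0},
    {"tx":0,"ty":0,"tz":0.03,"rx":0,"ry":0,"rz":0,"jaw":0},
    {"tx":0,"ty":0,"tz":0.04,"rx":0,"ry":0,"rz":0,"jaw":0},
    {"tx":0,"ty":0,"tz":0.05,"rx":0,"ry":0,"rz":0,"jaw":0}
  ]
}}

```text
time: 16.47
tool_pos: [0.6643, 0.0201, 0.1014]
tcp_rot: [-0.001, 0.974, 0.0, 0.226]
force: [-0.0, -0.1, -0.9]
finger_gap: 0.0004
grasp_force: 0.0
```

>>> {"api": "servo_tool", "payload": {
  "increments": [
    {"tx":0,"ty":0,"tz":0.01,"rx":0,"ry":0,"rz":0,"jaw":0},
    {"tx":0,"ty":0,"tz":0.02,"rx":0,"ry":0,"rz":0,"jaw":0},
    {"tx":0,"ty":0,"tz":0.025,"rx":0,"ry":0,"rz":0,"jaw":0},
    {"tx":0,"ty":0,"tz":0.025,"rx":0,"ry":0,"rz":0,"jaw":0},
    {"tx":0,"ty":0,"tz":0.025,"rx":0,"ry":0,"rz":0,"jaw":0}
  ]
}}

```text
time: 16.88
tool_pos: [0.6664, 0.02, 0.0964]
tcp_rot: [-0.001, 0.974, 0.0, 0.225]
force: [-0.2, -0.7, 0.2]
finger_gap: 0.0003
grasp_force: 0.0
```

>>> {"api": "servo_tool", "payload": {
  "increments": [
    {"tx":0,"ty":0,"tz":0.01,"rx":0,"ry":0,"rz":0,"jaw":0},
    {"tx":0,"ty":0,"tz":0.02,"rx":0,"ry":0,"rz":0,"jaw":0},
    {"tx":0,"ty":0,"tz":0.03,"rx":0,"ry":0,"rz":0,"jaw":0},
    {"tx":0,"ty":0,"tz":0.035,"rx":0,"ry":0,"rz":0,"jaw":0},
    {"tx":0,"ty":0,"tz":0.035,"rx":0,"ry":0,"rz":0,"jaw":0}
  ]
}}

```text
time: 17.3
tool_pos: [0.6694, 0.02, 0.0899]
tcp_rot: [-0.001, 0.974, 0.0, 0.225]
force: [-0.4, -0.6, -0.5]
finger_gap: 0.0006
grasp_force: 0.0
```

>>> {"api": "servo_tool", "payload": {
  "increments": [
    {"tx":0,"ty":0,"tz":0.01,"rx":0,"ry":0,"rz":0,"jaw":0},
    {"tx":0,"ty":0,"tz":0.02,"rx":0,"ry":0,"rz":0,"jaw":0},
    {"tx":0,"ty":0,"tz":0.025,"rx":0,"ry":0,"rz":0,"jaw":0},
    {"tx":0,"ty":0,"tz":0.025,"rx":0,"ry":0,"rz":0,"jaw":0},
    {"tx":0,"ty":0,"tz":0.025,"rx":0,"ry":0,"rz":0,"jaw":0}
  ]
}}

```text
time: 17.72
tool_pos: [0.6716, 0.0201, 0.0856]
tcp_rot: [-0.001, 0.974, 0.0, 0.225]
force: [-0.3, 0.2, -0.7]
finger_gap: 0.0006
grasp_force: 0.0
```

>>> {"api": "servo_tool", "payload": {
  "increments": [
    {"tx":0,"ty":0,"tz":0.01,"rx":0,"ry":0,"rz":0,"jaw":0},
    {"tx":0,"ty":0,"tz":0.02,"rx":0,"ry":0,"rz":0,"jaw":0},
    {"tx":0,"ty":0,"tz":0.025,"rx":0,"ry":0,"rz":0,"jaw":0},
    {"tx":0,"ty":0,"tz":0.025,"rx":0,"ry":0,"rz":0,"jaw":0},
    {"tx":0,"ty":0,"tz":0.025,"rx":0,"ry":0,"rz":0,"jaw":0}
  ]
}}

```text
time: 18.13
tool_pos: [0.6738, 0.02, 0.0812]
tcp_rot: [-0.001, 0.974, 0.0, 0.225]
force: [-0.0, 0.3, 0.8]
finger_gap: -0.0
grasp_force: 0.0
```

>>> {"api": "servo_tool", "payload": {
  "increments": [
    {"tx":0,"ty":0,"tz":0.01,"rx":0,"ry":0,"rz":0,"jaw":0},
    {"tx":0,"ty":0,"tz":0.02,"rx":0,"ry":0,"rz":0,"jaw":0},
    {"tx":0,"ty":0,"tz":0.025,"rx":0,"ry":0,"rz":0,"jaw":0},
    {"tx":0,"ty":0,"tz":0.025,"rx":0,"ry":0,"rz":0,"jaw":0},
    {"tx":0,"ty":0,"tz":0.025,"rx":0,"ry":0,"rz":0,"jaw":0}
  ]
}}

```text
time: 18.55
tool_pos: [0.676, 0.0201, 0.0766]
tcp_rot: [-0.001, 0.974, 0.0, 0.225]
force: [0.1, 0.2, 0.2]
finger_gap: 0.0006
grasp_force: 0.0
```

```bash
python3 - <<'E'
from h import *
S=get_image("side");t=get_image("top")
for n,i in(("side",S),("top",t)):
    for p in("plunger_top","flap_edge"):
        for m in mark_of(i,p): print(n,p,np.round(m["point"],1),round(m["conf"],2))
cv2.imwrite("pics/v8.png",np.hstack([cv2.resize(S["pixels"][130:230,180:280],(400,400),interpolation=2),cv2.resize(t["pixels"][130:230,220:320],(400,400),interpolation=2)]))
E
```

```text
side plunger_top [212.2 196.5] 0.56
side flap_edge [287.4 204.1] 0.87
```

View pics/v8.png

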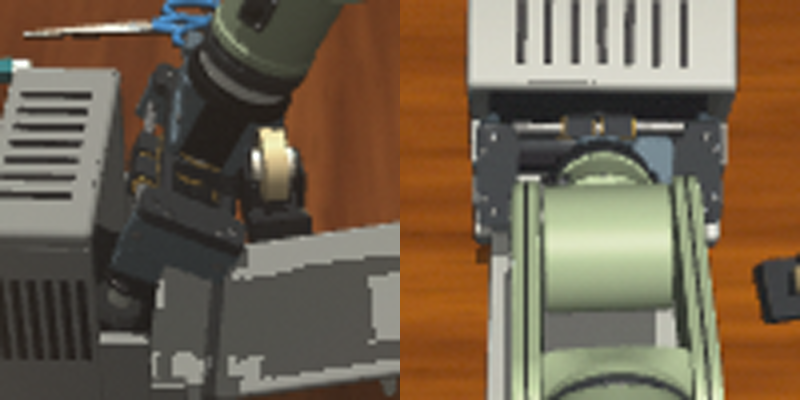

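>>> {"api": "servo_tool", "payload": {
  "increments": [
    {"tx":0,"ty":0,"tz":0.01,"rx":0,"ry":0,"rz":0,"jaw":0},
    {"tx":0,"ty":0,"tz":0.02,"rx":0,"ry":0,"rz":0,"jaw":0},
    {"tx":0,"ty":0,"tz":0.02,"rx":0,"ry":0,"rz":0,"jaw":0}
  ]
}}

```text
time: 19.1
tool_pos: [0.6781, 0.0201, 0.0731]
tcp_rot: [-0.001, 0.974, 0.0, 0.225]
force: [-0.6, 1.5, 1.3]
finger_gap: 0.0006
grasp_force: 0.9
```

>>> {"api": "servo_tool", "payload": {
  "increments": [
    {"tx":0,"ty":0,"tz":0.01,"rx":0,"ry":0,"rz":0,"jaw":0},
    {"tx":0,"ty":0,"tz":0.02,"rx":0,"ry":0,"rz":0,"jaw":0},
    {"tx":0,"ty":0,"tz":0.02,"rx":0,"ry":0,"rz":0,"jaw":0}
  ]
}}

```text
time: 19.35
tool_pos: [0.6798, 0.0201, 0.0696]
tcp_rot: [-0.001, 0.974, 0.0, 0.225]
force: [-1.3, 0.1, 2.8]
finger_gap: 0.0004
grasp_force: 1.7
```

```bash
python3 - <<'E'
from h import *
s=state();print(s["tool_pos"],s["force"],s["torque"],s["joint_torque"].round(1))
E
```

```text
[0.67978283 0.02005117 0.06957948] [-1.26767619  0.13517842  2.82380701] [0.0500431  0.10874711 0.00945049] [  0.1 -39.8 -18.6  -0.   -1.8  -0. ]
```

>>> {"api": "servo_tool", "payload": {
  "increments": [
    {"tx":0,"ty":0,"tz":0.01,"rx":0,"ry":0,"rz":0,"jaw":0},
    {"tx":0,"ty":0,"tz":0.02,"rx":0,"ry":0,"rz":0,"jaw":0},
    {"tx":0,"ty":0,"tz":0.02,"rx":0,"ry":0,"rz":0,"jaw":0}
  ]
}}

```text
time: 19.6
tool_pos: [0.6815, 0.02, 0.066]
tcp_rot: [-0.001, 0.974, 0.0, 0.226]
force: [-1.9, -0.6, 4.5]
finger_gap: 0.0004
grasp_force: 2.6
```

>>> {"api": "servo_tool", "payload": {
  "increments": [
    {"tx":0,"ty":0,"tz":0.01,"rx":0,"ry":0,"rz":0,"jaw":0},
    {"tx":0,"ty":0,"tz":0.02,"rx":0,"ry":0,"rz":0,"jaw":0},
    {"tx":0,"ty":0,"tz":0.02,"rx":0,"ry":0,"rz":0,"jaw":0}
  ]
}}

```text
time: 19.85
tool_pos: [0.6832, 0.02, 0.0626]
tcp_rot: [-0.001, 0.974, 0.0, 0.225]
force: [-3.6, -1.1, 5.8]
finger_gap: 0.0008
grasp_force: 3.5
```

>>> {"api": "servo_tool", "payload": {
  "increments": [
    {"tx":0,"ty":0,"tz":0.01,"rx":0,"ry":0,"rz":0,"jaw":0},
    {"tx":0,"ty":0,"tz":0.015,"rx":0,"ry":0,"rz":0,"jaw":0},
    {"tx":0,"ty":0,"tz":0.015,"rx":0,"ry":0,"rz":0,"jaw":0}
  ]
}}

```text
time: 20.1
tool_pos: [0.6839, 0.02, 0.0612]
tcp_rot: [-0.001, 0.974, 0.0, 0.226]
force: [-9.6, -1.0, 14.1]
finger_gap: 0.0005
grasp_force: 8.2
```

>>> {"api": "servo_tool", "payload": {
  "increments": [
    {"tx":0,"ty":0,"tz":0.01,"rx":0,"ry":0,"rz":0,"jaw":0},
    {"tx":0,"ty":0,"tz":0.01,"rx":0,"ry":0,"rz":0,"jaw":0},
    {"tx":0,"ty":0,"tz":0.01,"rx":0,"ry":0,"rz":0,"jaw":0}
  ]
}}

```text
time: 20.35
tool_pos: [0.6841, 0.02, 0.061]
tcp_rot: [-0.001, 0.974, 0.0, 0.226]
force: [-18.3, -0.6, 26.5]
finger_gap: 0.0004
grasp_force: 15.8
```

>>> {"api": "servo_tool", "payload": {
  "increments": [
    {"tx":0,"ty":0,"tz":0,"rx":0,"ry":0,"rz":0,"jaw":0},
    {"tx":0,"ty":0,"tz":0,"rx":0,"ry":0,"rz":0,"jaw":0},
    {"tx":0,"ty":0,"tz":-0.03,"rx":0,"ry":0,"rz":0,"jaw":0},
    {"tx":0,"ty":0,"tz":-0.1,"rx":0,"ry":0,"rz":0,"jaw":0},
    {"tx":0,"ty":0,"tz":-0.2,"rx":0,"ry":0,"rz":0,"jaw":0}
  ]
}}

```text
time: 20.77
tool_pos: [0.6667, 0.0201, 0.0928]
tcp_rot: [-0.001, 0.975, 0.0, 0.224]
force: [0.5, -0.5, -0.4]
finger_gap: 0.0004
grasp_force: 0.0
```

>>> {"api": "servo_tool", "payload": {
  "increments": [
    {"tx":0,"ty":0,"tz":-0.2,"rx":0,"ry":0,"rz":0,"jaw":0},
    {"tx":0.05,"ty":0,"tz":-0.4,"rx":0,"ry":0,"rz":0,"jaw":0},
    {"tx":0.15,"ty":0,"tz":-0.55,"rx":0,"ry":0,"rz":0,"jaw":0},
    {"tx":0.35,"ty":0,"tz":-0.6,"rx":0,"ry":0,"rz":0,"jaw":0},
    {"tx":0.5,"ty":0,"tz":-0.6,"rx":0,"ry":0,"rz":0,"jaw":0}
  ]
}}

```text
time: 21.18
tool_pos: [0.5235, 0.0197, 0.1599]
tcp_rot: [-0.001, 0.974, 0.0, 0.227]
force: [-0.0, 0.4, 0.2]
finger_gap: 0.0002
grasp_force: 0.0
```

```bash
python3 - <<'E'
from h import *
i=get_image("side");print([(p,np.round(m["point"],1),round(m["conf"],2)) for p in("flap_edge","plunger_top") for m in mark_of(i,p)])
go([.43,.02,.17],tilt(30,0))
E
```

```text
[('flap_edge', array([286.5, 203.4]), 0.56), ('plunger_top', array([212.1, 196.1]), 0.71)]
t [ 0.384  0.003 -0.261] r [ 0.001 -0.035  0.001] now [0.5219 0.0197 0.1564] t= 21.33
```

>>> {"api": "servo_tool", "payload": {
  "increments": [
    {"tx":0.16,"ty":0,"tz":-0.08,"rx":0,"ry":-0.035,"rz":0,"jaw":0},
    {"tx":0.32,"ty":0,"tz":-0.16,"rx":0,"ry":-0.035,"rz":0,"jaw":0},
    {"tx":0.48,"ty":0,"tz":-0.23,"rx":0,"ry":-0.035,"rz":0,"jaw":0},
    {"tx":0.54,"ty":0,"tz":-0.1,"rx":0,"ry":-0.035,"rz":0,"jaw":0},
    {"tx":0.6,"ty":0,"tz":0.02,"rx":0,"ry":-0.035,"rz":0,"jaw":0}
  ]
}}

```text
time: 21.75
tool_pos: [0.4209, 0.0196, 0.1047]
tcp_rot: [-0.001, 0.964, 0.001, 0.266]
force: [0.9, -0.8, -0.4]
finger_gap: 0.0006
grasp_force: 0.0
```

>>> {"api": "servo_tool", "payload": {
  "increments": [
    {"tx":0.05,"ty":0,"tz":0.1,"rx":0,"ry":0,"rz":0,"jaw":0},
    {"tx":0.1,"ty":0,"tz":0.2,"rx":0,"ry":0,"rz":0,"jaw":0},
    {"tx":0.12,"ty":0,"tz":0.3,"rx":0,"ry":0,"rz":0,"jaw":0},
    {"tx":0.12,"ty":0,"tz":0.3,"rx":0,"ry":0,"rz":0,"jaw":0},
    {"tx":0.12,"ty":0,"tz":0.3,"rx":0,"ry":0,"rz":0,"jaw":0}
  ]
}}

```text
time: 22.17
tool_pos: [0.4277, 0.0205, 0.0566]
tcp_rot: [0.001, 0.967, -0.007, 0.255]
force: [0.7, -0.0, 0.0]
finger_gap: 0.0004
grasp_force: 0.0
```

```bash
python3 - <<'E'
from h import *
go([.4605,.02,.028],tilt(30,0));print(state()["force"])
S=get_image("side")
cv2.imwrite("pics/v9.png",cv2.resize(S["pixels"][140:260,200:340],None,fx=5,fy=5,interpolation=2))
E
```

```text
t [-0.072  0.     0.205] r [-0.007 -0.004  0.001] now [0.4277 0.0205 0.0566] t= 22.17
[ 0.70748964 -0.01902907  0.04784714]
```

View pics/v9.png

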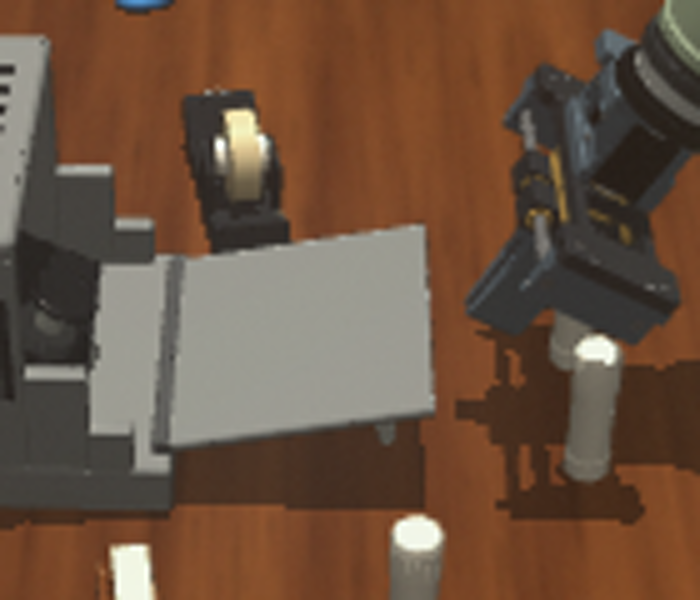

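```bash
python3 - <<'E'
from h import *
i=get_image("side");s=state();Rm=R.from_quat(s["tcp_rot"]).as_matrix();print(s["tool_pos"],s["time"])
for k in(.014,0,-.017,-.03):
    for xx in(-.016,.016): print(k,xx,np.round(proj(i,s["tool_pos"]+Rm@[xx,.013,k]),1),end=" ")
    print()
for y in(.106,-.066): print(np.round(proj(i,[.456,y,.072]),1))
def py(p,y):
    o,d=ray(i,p);return o+d*(y-o[1])/d[1]
print("tip at y=.033",py([296,205],.033),"corners",py([286.6,222],.106),py([284.8,185.6],-.066))
E
```

```text
[0.42744976 0.02061732 0.05658159] 22.2667
0.014 -0.016 [287.6 210.2] 0.014 0.016 [296.7 214.3] 
0 -0.016 [290.1 207.1] 0 0.016 [299.3 211.2] 
-0.017 -0.016 [293.3 203.3] -0.017 0.016 [302.5 207.5] 
-0.03 -0.016 [295.7 200.3] -0.03 0.016 [304.9 204.6] 
[286.5 221.7]
[283.7 184.3]
tip at y=.033 [0.42457656 0.033      0.07188314] corners [0.45568284 0.106      0.07089634] [ 0.45238572 -0.066       0.06686375]
```

>>> {"api": "servo_tool", "payload": {
  "increments": [
    {"tx":0.02,"ty":0,"tz":0.09,"rx":0,"ry":0,"rz":0,"jaw":0},
    {"tx":0.048,"ty":0,"tz":0.18,"rx":0,"ry":0,"rz":0,"jaw":0},
    {"tx":0.048,"ty":0,"tz":0.18,"rx":0,"ry":0,"rz":0,"jaw":0},
    {"tx":0.048,"ty":0,"tz":0.18,"rx":0,"ry":0,"rz":0,"jaw":0},
    {"tx":0.048,"ty":0,"tz":0.18,"rx":0,"ry":0,"rz":0,"jaw":0}
  ]
}}

```text
time: 22.68
tool_pos: [0.4382, 0.0221, 0.0391]
tcp_rot: [-0.0, 0.97, -0.01, 0.244]
force: [-0.8, -0.1, 0.2]
finger_gap: 0.0006
grasp_force: 0.0
```

```bash
python3 - <<'E'
from h import *
print(state()["force"]);go([.457,.02,.0325],tilt(30,0))
c=dict(state());x=np.array([.457,.02,.0325])
for q in(1.8,1.65,1.5,1.35,1.2,1.05,.9,.75,.6,.45,.3,.15):
    l=np.radians(25)-q;E=np.array([.61+.157*np.sin(l),.02,.04+.157*np.cos(l)])+[.002,0,-.036]
    print(q,end=" ");go(E,None,c)
E
```

```text
[-0.77042859 -0.1383062   0.2405314 ]
t [-0.067 -0.009  0.074] r [-0.009 -0.014  0.002] now [0.4382 0.0221 0.0391] t= 22.68
1.8 t [-0.082 -0.01   0.06 ] r [0. 0. 0.] now [0.4382 0.0221 0.0391] t= 22.68
1.65 t [-0.164 -0.012 -0.024] r [0. 0. 0.] now [0.4382 0.0221 0.0391] t= 22.68
1.5 t [-0.258 -0.013 -0.094] r [0. 0. 0.] now [0.4382 0.0221 0.0391] t= 22.68
1.35 t [-0.362 -0.015 -0.15 ] r [0. 0. 0.] now [0.4382 0.0221 0.0391] t= 22.68
1.2 t [-0.473 -0.016 -0.19 ] r [0. 0. 0.] now [0.4382 0.0221 0.0391] t= 22.68
1.05 t [-0.588 -0.017 -0.213] r [0. 0. 0.] now [0.4382 0.0221 0.0391] t= 22.68
0.9 t [-0.705 -0.018 -0.218] r [0. 0. 0.] now [0.4382 0.0221 0.0391] t= 22.68
0.75 t [-0.822 -0.018 -0.206] r [0. 0. 0.] now [0.4382 0.0221 0.0391] t= 22.68
0.6 t [-0.936 -0.018 -0.176] r [0. 0. 0.] now [0.4382 0.0221 0.0391] t= 22.68
0.45 t [-1.044 -0.018 -0.13 ] r [0. 0. 0.] now [0.4382 0.0221 0.0391] t= 22.68
0.3 t [-1.144 -0.017 -0.068] r [0. 0. 0.] now [0.4382 0.0221 0.0391] t= 22.68
0.15 t [-1.234 -0.016  0.008] r [0. 0. 0.] now [0.4382 0.0221 0.0391] t= 22.68
```

```bash
python3 - <<'E'
from h import *
s=state();print(s["joint_pos"].round(3),s["joint_torque"].round(1),s["torque"].round(2),s["qvel"].round(3))
i=get_image("top");print([(np.round(m["bbox"]),round(m["conf"],2)) for m in masks_of(get_image("side"),"glue_stick")])
go([.457,.02,.0325],tilt(30,0))
E
```

```text
[ 0.063  0.161  2.477 -1.34   0.05  -0.181] [  0.  -21.3 -12.9  -0.1  -0.3   0.1] [0.07 0.14 0.01] [-0.002 -0.019  0.018 -0.022 -0.001  0.011]
[(array([282., 256.,  18.,  27.]), 0.87), (array([319., 223.,   9.,  23.]), 0.66)]
t [-0.07  -0.009  0.077] r [-0.009 -0.014  0.002] now [0.4374 0.022  0.0393] t= 22.83
```

```bash
python3 - <<'E'
from h import *
go([.425,.02,.06],tilt(20,0))
E
```

```text
t [ 0.006 -0.012 -0.12 ] r [-0.009  0.069  0.001] now [0.4374 0.022  0.0393] t= 22.83
```

>>> {"api": "servo_tool", "payload": {
  "increments": [
    {"tx":0,"ty":-0.01,"tz":-0.12,"rx":-0.009,"ry":0.03,"rz":0,"jaw":0},
    {"tx":0,"ty":-0.01,"tz":-0.12,"rx":-0.009,"ry":0.07,"rz":0,"jaw":0},
    {"tx":0,"ty":-0.01,"tz":-0.12,"rx":-0.009,"ry":0.07,"rz":0,"jaw":0},
    {"tx":0,"ty":-0.01,"tz":-0.12,"rx":-0.009,"ry":0.07,"rz":0,"jaw":0},
    {"tx":0,"ty":-0.01,"tz":-0.12,"rx":-0.009,"ry":0.07,"rz":0,"jaw":0}
  ]
}}

```text
time: 23.25
tool_pos: [0.4331, -0.0025, 0.0557]
tcp_rot: [0.011, 0.978, -0.038, 0.206]
force: [0.0, -0.3, -1.2]
finger_gap: 0.0002
grasp_force: 0.0
```

```bash
python3 - <<'E'
from h import *
go([.435,.02,.028],tilt(20,0));s=state();print(s["joint_pos"].round(3),s["force"])
E
```

```text
t [0.048 0.122 0.121] r [-0.038  0.031 -0.004] now [ 0.4331 -0.0025  0.0557] t= 23.25
[ 0.046  0.12   2.398 -0.431  0.234 -1.102] [ 0.00503907 -0.29156081 -1.23793097]
```

>>> {"api": "servo_tool", "payload": {
  "increments": [
    {"tx":0,"ty":0,"tz":0,"rx":0,"ry":0,"rz":0,"jaw":0},
    {"tx":0,"ty":0,"tz":0,"rx":0,"ry":0,"rz":0,"jaw":0},
    {"tx":0,"ty":0,"tz":0,"rx":0,"ry":0,"rz":0,"jaw":0}
  ]
}}

```text
time: 23.5
tool_pos: [0.4334, -0.003, 0.0553]
tcp_rot: [0.011, 0.978, -0.039, 0.206]
force: [-0.6, 0.9, 0.0]
finger_gap: 0.0004
grasp_force: 0.0
```

```bash
python3 - <<'E'
from h import *
go([.435,.02,.026],tilt(18,0));s=state();print(s["joint_pos"].round(3),s["force"])
E
```

```text
t [0.053 0.125 0.127] r [-0.038  0.049 -0.005] now [ 0.4334 -0.003   0.0553] t= 23.5
[ 0.046  0.121  2.4   -0.446  0.231 -1.086] [-0.58125919  0.89614245  0.01237384]
```

>>> {"api": "servo_tool", "payload": {
  "increments": [
    {"tx":0.03,"ty":0.125,"tz":0,"rx":-0.038,"ry":0.049,"rz":-0.005,"jaw":0},
    {"tx":0.05,"ty":0.125,"tz":0,"rx":-0.038,"ry":0.049,"rz":-0.005,"jaw":0},
    {"tx":0.08,"ty":0.125,"tz":0.1,"rx":-0.038,"ry":0.049,"rz":-0.005,"jaw":0},
    {"tx":0.08,"ty":0.125,"tz":0.115,"rx":-0.038,"ry":0.049,"rz":-0.005,"jaw":0},
    {"tx":0.08,"ty":0.125,"tz":0.115,"rx":-0.038,"ry":0.049,"rz":-0.005,"jaw":0}
  ]
}}

```text
time: 23.92
tool_pos: [0.428, 0.02, 0.0248]
tcp_rot: [0.0, 0.988, -0.0, 0.154]
force: [-0.2, 0.1, 0.5]
finger_gap: 0.0003
grasp_force: 0.0
```

```bash
python3 - <<'E'
from h import *
s=state();print(s["force"],s["joint_pos"].round(3));go([.451,.02,.028],tilt(18,0))
c=s
for q in(1.8,1.65,1.5,1.35,1.2,1.05,.9,.75,.6,.45,.3,.15):
    l=np.radians(25)-q;E=np.array([.61+.157*np.sin(l),.02,.04+.157*np.cos(l)])+[-.004,0,-.044]
    print(q,end=" ");go(E,None,c)
E
```

```text
[-0.20183751  0.14523387  0.49310705] [ 0.027  0.196  2.368 -0.035  0.269 -1.511]
t [-0.115  0.     0.02 ] r [-0.    -0.002 -0.   ] now [0.428  0.02   0.0248] t= 23.92
1.8 t [-0.122  0.     0.02 ] r [0. 0. 0.] now [0.428  0.02   0.0248] t= 23.92
1.65 t [-0.187 -0.    -0.077] r [0. 0. 0.] now [0.428  0.02   0.0248] t= 23.92
1.5 t [-0.267 -0.    -0.164] r [0. 0. 0.] now [0.428  0.02   0.0248] t= 23.92
1.35 t [-0.358 -0.    -0.238] r [0. 0. 0.] now [0.428  0.02   0.0248] t= 23.92
1.2 t [-0.46  -0.    -0.297] r [0. 0. 0.] now [0.428  0.02   0.0248] t= 23.92
1.05 t [-0.569 -0.    -0.341] r [0. 0. 0.] now [0.428  0.02   0.0248] t= 23.92
0.9 t [-0.684 -0.    -0.367] r [0. 0. 0.] now [0.428  0.02   0.0248] t= 23.92
0.75 t [-0.801 -0.    -0.377] r [0. 0. 0.] now [0.428  0.02   0.0248] t= 23.92
0.6 t [-0.918  0.    -0.368] r [0. 0. 0.] now [0.428  0.02   0.0248] t= 23.92
0.45 t [-1.033  0.    -0.343] r [0. 0. 0.] now [0.428  0.02   0.0248] t= 23.92
0.3 t [-1.143  0.    -0.3  ] r [0. 0. 0.] now [0.428  0.02   0.0248] t= 23.92
0.15 t [-1.245  0.    -0.242] r [0. 0. 0.] now [0.428  0.02   0.0248] t= 23.92
```

>>> {"api": "servo_tool", "payload": {
  "increments": [
    {"tx":-0.06,"ty":0,"tz":0.02,"rx":0,"ry":0,"rz":0,"jaw":0},
    {"tx":-0.12,"ty":0,"tz":0.02,"rx":0,"ry":0,"rz":0,"jaw":0},
    {"tx":-0.16,"ty":0,"tz":0,"rx":0,"ry":0,"rz":0,"jaw":0},
    {"tx":-0.19,"ty":0,"tz":-0.04,"rx":0,"ry":0,"rz":0,"jaw":0},
    {"tx":-0.22,"ty":0,"tz":-0.08,"rx":0,"ry":0,"rz":0,"jaw":0}
  ]
}}

```text
time: 24.33
tool_pos: [0.4557, 0.0199, 0.0509]
tcp_rot: [0.0, 0.989, -0.001, 0.145]
force: [-15.3, 1.1, 3.7]
finger_gap: 0.0007
grasp_force: 6.9
```

>>> {"api": "servo_tool", "payload": {
  "increments": [
    {"tx":-0.04,"ty":0,"tz":-0.04,"rx":0,"ry":0,"rz":0,"jaw":0},
    {"tx":-0.08,"ty":0,"tz":-0.08,"rx":0,"ry":0,"rz":0,"jaw":0},
    {"tx":-0.12,"ty":0,"tz":-0.11,"rx":0,"ry":0,"rz":0,"jaw":0},
    {"tx":-0.17,"ty":0,"tz":-0.15,"rx":0,"ry":0,"rz":0,"jaw":0},
    {"tx":-0.17,"ty":0,"tz":-0.15,"rx":0,"ry":0,"rz":0,"jaw":0}
  ]
}}

```text
time: 24.75
tool_pos: [0.4903, 0.02, 0.0958]
tcp_rot: [0.0, 0.988, -0.001, 0.158]
force: [0.0, 0.2, 1.3]
finger_gap: 0.0003
grasp_force: 0.5
```

```bash
python3 - <<'E'
from h import *
i=get_image("side");s=state();print(s["tool_pos"],s["force"]);print([(p,np.round(m["point"],1),round(m["conf"],2)) for p in("flap_edge","flap_handle") for m in mark_of(i,p)])
E
```

```text
[0.48968638 0.02002639 0.09498179] [-0.64745195 -0.08434975  0.07010885]
[('flap_edge', array([271.7, 182. ]), 0.57), ('flap_edge', array([247.4, 179.1]), 0.38), ('flap_handle', array([274.3, 191.1]), 0.65), ('flap_handle', array([226.9, 278.1]), 0.35)]
```

>>> {"api": "servo_tool", "payload": {
  "increments": [
    {"tx":-0.06,"ty":0,"tz":-0.035,"rx":0,"ry":0,"rz":0,"jaw":0},
    {"tx":-0.12,"ty":0,"tz":-0.065,"rx":0,"ry":0,"rz":0,"jaw":0},
    {"tx":-0.18,"ty":0,"tz":-0.08,"rx":0,"ry":0,"rz":0,"jaw":0},
    {"tx":-0.24,"ty":0,"tz":-0.09,"rx":0,"ry":0,"rz":0,"jaw":0},
    {"tx":-0.3,"ty":0,"tz":-0.1,"rx":0,"ry":0,"rz":0,"jaw":0}
  ]
}}

```text
time: 25.32
tool_pos: [0.5377, 0.02, 0.1305]
tcp_rot: [0.0, 0.988, -0.0, 0.153]
force: [-20.9, -0.6, 21.9]
finger_gap: 0.0006
grasp_force: 13.5
```

>>> {"api": "servo_tool", "payload": {
  "increments": [
    {"tx":-0.06,"ty":0,"tz":0,"rx":0,"ry":0,"rz":0,"jaw":0},
    {"tx":-0.12,"ty":0,"tz":0,"rx":0,"ry":0,"rz":0,"jaw":0},
    {"tx":-0.18,"ty":0,"tz":0.005,"rx":0,"ry":0,"rz":0,"jaw":0},
    {"tx":-0.18,"ty":0,"tz":0.005,"rx":0,"ry":0,"rz":0,"jaw":0},
    {"tx":-0.18,"ty":0,"tz":0.005,"rx":0,"ry":0,"rz":0,"jaw":0}
  ]
}}

```text
time: 25.73
tool_pos: [0.5805, 0.0194, 0.1558]
tcp_rot: [-0.0, 0.986, -0.001, 0.167]
force: [-26.0, -4.4, 67.7]
finger_gap: 0.0006
grasp_force: 36.0
```

```bash
python3 - <<'E'
from h import *
i=get_image("side");s=state();print(s["tool_pos"],s["force"],s["joint_pos"].round(2));print([(p,np.round(m["point"],1),round(m["conf"],2)) for p in("flap_edge","flap_handle") for m in mark_of(i,p)])
E
```

```text
[0.58126745 0.01940074 0.15616567] [-25.44508945  -4.1306347   67.02996547] [ 0.02  0.2   1.9  -0.01  0.7  -1.54]
[('flap_edge', array([236. , 166.8]), 0.71), ('flap_handle', array([247.5, 175.4]), 0.83)]
```

>>> {"api": "servo_tool", "payload": {
  "increments": [
    {"tx":0,"ty":0,"tz":-0.05,"rx":0,"ry":0,"rz":0,"jaw":0},
    {"tx":0,"ty":0,"tz":-0.1,"rx":0,"ry":0,"rz":0,"jaw":0},
    {"tx":-0.03,"ty":0,"tz":-0.1,"rx":0,"ry":0,"rz":0,"jaw":0},
    {"tx":-0.06,"ty":0,"tz":-0.1,"rx":0,"ry":0,"rz":0,"jaw":0},
    {"tx":-0.09,"ty":0,"tz":-0.1,"rx":0,"ry":0,"rz":0,"jaw":0}
  ]
}}

```text
time: 26.3
tool_pos: [0.586, 0.0202, 0.1647]
tcp_rot: [0.0, 0.988, 0.0, 0.155]
force: [-0.5, -0.3, 0.0]
finger_gap: 0.0002
grasp_force: 0.6
```

```bash
python3 - <<'E'
from h import *
i=get_image("side");s=state();print(s["tool_pos"],s["force"]);print([(p,np.round(m["point"],1),round(m["conf"],2)) for p in("flap_edge","flap_handle") for m in mark_of(i,p)])
E
```

```text
[0.58753744 0.02025663 0.16516976] [ 2.40719074 -1.0441165   0.61216171]
[('flap_edge', array([233.2, 167.6]), 0.91), ('flap_handle', array([246.6, 175. ]), 0.6)]
```

>>> {"api": "servo_tool", "payload": {
  "increments": [
    {"tx":-0.04,"ty":0,"tz":0.01,"rx":0,"ry":0,"rz":0,"jaw":0},
    {"tx":-0.08,"ty":0,"tz":0.025,"rx":0,"ry":0,"rz":0,"jaw":0},
    {"tx":-0.12,"ty":0,"tz":0.035,"rx":0,"ry":0,"rz":0,"jaw":0},
    {"tx":-0.16,"ty":0,"tz":0.05,"rx":0,"ry":0,"rz":0,"jaw":0},
    {"tx":-0.2,"ty":0,"tz":0.06,"rx":0,"ry":0,"rz":0,"jaw":0}
  ]
}}

```text
time: 26.87
tool_pos: [0.6286, 0.0202, 0.1667]
tcp_rot: [0.0, 0.988, 0.0, 0.156]
force: [-0.9, 0.4, -1.2]
finger_gap: 0.0003
grasp_force: 0.2
```

```bash
python3 - <<'E'
from h import *
i=get_image("side");s=state();print(s["tool_pos"],s["force"]);print([(p,np.round(m["point"],1),round(m["conf"],2)) for p in("flap_edge","flap_handle") for m in mark_of(i,p)])
E
```

```text
[0.63054226 0.02024398 0.16727558] [ 1.8971832   0.80378215 -0.36608725]
[('flap_handle', array([232.2, 171.9]), 0.75)]
```

>>> {"api": "servo_tool", "payload": {
  "increments": [
    {"tx":-0.03,"ty":0,"tz":0,"rx":0,"ry":0,"rz":0,"jaw":0},
    {"tx":-0.06,"ty":0,"tz":0,"rx":0,"ry":0,"rz":0,"jaw":0},
    {"tx":-0.08,"ty":0,"tz":0,"rx":0,"ry":0,"rz":0,"jaw":0},
    {"tx":-0.08,"ty":0,"tz":0,"rx":0,"ry":0,"rz":0,"jaw":0},
    {"tx":-0.08,"ty":0,"tz":0,"rx":0,"ry":0,"rz":0,"jaw":0}
  ]
}}

```text
time: 27.43
tool_pos: [0.643, 0.0202, 0.1721]
tcp_rot: [0.0, 0.988, 0.0, 0.156]
force: [-0.8, 0.2, -1.5]
finger_gap: 0.0005
grasp_force: 0.0
```

```bash
python3 - <<'E'
from h import *
i=get_image("side");s=state();print(s["tool_pos"],s["force"],s["time"]);print([(p,np.round(m["point"],1),round(m["conf"],2)) for p in("flap_edge","flap_handle") for m in mark_of(i,p)])
E
```

```text
[0.64267202 0.02023375 0.17193911] [-0.18589383 -0.08008018 -0.80403785] 27.4833
[('flap_edge', array([213.1, 167.9]), 0.59), ('flap_handle', array([227.7, 174.1]), 0.62)]
```

>>> {"api": "servo_tool", "payload": {
  "increments": [
    {"tx":-0.03,"ty":0,"tz":0,"rx":0,"ry":0,"rz":0,"jaw":0},
    {"tx":0,"ty":0,"tz":-0.2,"rx":0,"ry":0,"rz":0,"jaw":0},
    {"tx":0,"ty":0,"tz":-0.4,"rx":0,"ry":0,"rz":0,"jaw":0},
    {"tx":0.1,"ty":0,"tz":-0.6,"rx":0,"ry":0,"rz":0,"jaw":0},
    {"tx":0.2,"ty":0,"tz":-0.7,"rx":0,"ry":0,"rz":0,"jaw":0}
  ]
}}

```text
time: 28.0
tool_pos: [0.5631, 0.0202, 0.2976]
tcp_rot: [0.0, 0.987, 0.0, 0.159]
force: [0.0, -0.6, 0.6]
finger_gap: 0.0001
grasp_force: 0.0
```

>>> {"api": "servo_tool", "payload": {
  "increments": [
    {"tx":0.2,"ty":0,"tz":0,"rx":0,"ry":0,"rz":0,"jaw":0},
    {"tx":0.2,"ty":0,"tz":0,"rx":0,"ry":0,"rz":0,"jaw":0},
    {"tx":0.2,"ty":0,"tz":0,"rx":0,"ry":0,"rz":0,"jaw":0},
    {"tx":0.2,"ty":0,"tz":0,"rx":0,"ry":0,"rz":0,"jaw":0},
    {"tx":0.2,"ty":0,"tz":0,"rx":0,"ry":0,"rz":0,"jaw":0}
  ]
}}

```text
time: 28.42
tool_pos: [0.525, 0.0203, 0.2812]
tcp_rot: [0.0, 0.988, 0.0, 0.157]
force: [0.0, -0.1, 0.3]
finger_gap: 0.0008
grasp_force: 0.0
```

```bash
python3 - <<'E'
from h import *
s=state();print(s["tool_pos"],s["force"],s["time"])
for n in("side","top"):
    i=get_image(n)
    for p in("flap_edge","flap_handle","glue_stick","card_holder","tape_dispenser"): print(n,p,[(np.round(m["point"],1),round(m["conf"],2)) for m in mark_of(i,p)])
    if n=="side":S=i
a=cv2.imread("pics/side0.png")
f=lambda x:cv2.resize(x[130:300,170:340],(390,390),interpolation=2)
cv2.imwrite("pics/v10.png",np.hstack([f(a),f(S["pixels"])]))
E
```

```text
[0.52500213 0.02025216 0.28120033] [ 0.02287708 -0.06602504  0.34296763] 28.4167
side flap_edge [(array([206.7, 170.1]), 0.55)]
side flap_handle [(array([225.1, 171.8]), 0.95)]
side glue_stick [(array([316.3, 232.6]), 0.74), (array([278.8, 268.3]), 0.59), (array([313.8, 211.8]), 0.58), (array([306.3, 197.4]), 0.52)]
side card_holder [(array([229.1, 278. ]), 0.91)]
side tape_dispenser [(array([245.2, 179.5]), 0.77), (array([214.7, 216.7]), 0.73), (array([228. , 279.4]), 0.32)]
top flap_edge [(array([269.8, 155.7]), 0.85)]
top flap_handle [(array([271.8, 171.2]), 0.81), (array([268.8, 173.9]), 0.25)]
top glue_stick [(array([210.1, 231.3]), 0.64), (array([281.1, 263.8]), 0.63)]
top card_holder [(array([202.6, 189.8]), 0.69)]
top tape_dispenser [(array([332.2, 201.2]), 0.89), (array([204.5, 188. ]), 0.51)]
```

View pics/v10.png

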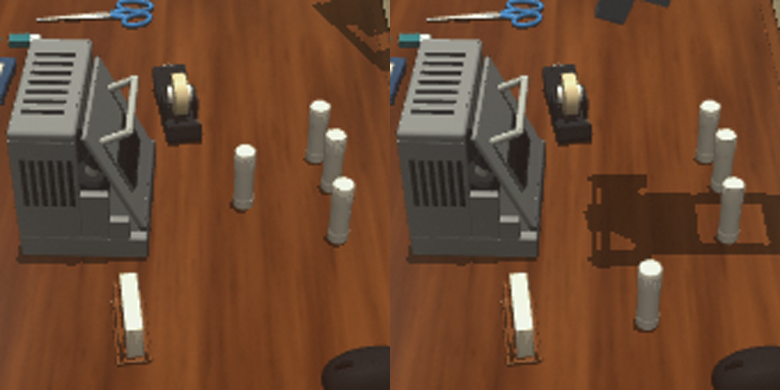

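The before and after views match: the flap is shut, the moved glue stick stands upright near (648,295), and the card stand and dispenser haven't moved. I'm handing the job in.

```bash
python3 -c "
from bench import *
print(close_job())"
```

```text
the job is handed in; nothing more can be done
None
```

The job is handed in at about 28 s of the 72 s allowed. I moved the glue stick aside and stood it upright, lowered the flap fully, pressed the plunger to its stop and closed the flap; the judge returned no verdict, and the plunger coming back up is the one point I could not see at the end.

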